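Drag the jammed gauge bar out of the grading machine's slot

ROBOT

A 6-joint arm with a two-finger parallel gripper is mounted at the origin on the work surface. World frame = base frame: x ahead of the robot, y to its left, z up, the work surface at z = 0. Lengths are in m, angles in rad, forces in N, time in s.
With the tool pointing down it reaches from about 0.3 to 0.875 m from the base axis. Payload 6.4 kg.
Tool frame: the origin (TCP) lies at the very end of the fingers, on their centre line; the grasp point (between the pads) lies env.grasp_offset behind it (env.grasp_offset is the distance from the TCP to the grasp point, in m); y points along the fingers, z is the direction in which the jaws open and shut, and the axes are right-handed (so a half turn about y gives the same grasp; the last joint's range is limited). The gripper opens to 85 mm and grips with 20 to 120 N. Pads are 22 mm wide; open, the fingers measure 114 mm over their backs; the gripper's body (76 mm by 85 mm) begins 54 mm behind the grasp point. The pads swing forward as they close: fully open they stand 13 mm farther back than shut.
Start: joints at [1.015, 0.181, 1.607, -0, 1.354, -0.206], TCP at [0.197, 0.54, 0.197] pointing down, gripper open.
Joint ranges: [-2.99, 2.99], [-0.89, 2.07], [0.3, 2.58], [-1.14, 4.28], [0, 2.63], [-3.12, 3.12]. Speed limits (rad/s): [2.57, 2.57, 3.01, 3.14, 3.14, 3.14].

INTERFACE

Orientations are given as a unit quaternion [x, y, z, w].
In Python, from cell import env, imaging, finish_job gives the robot as it stands.
- The arm moves only by the shell command python3 -m pendant 'ROWS'. ROWS is JSON, one flat list of numbers, 7 for each row, row after row: the opening, from 0 (shut) to 1 (fully open), then the shift along the tool's x, y, z in m, then the turn, a rotation vector about the tool's x, y, z in degrees. A call has 1 to 12 rows; each row shifts and turns the pose as measured when the row begins, along the tool's axes as they then stand; what a row does not reach is not made up. A row lasts 1/8 s, in which the tool goes at most 62.5 mm and 10.7 degrees, less where a joint would pass 70% of its speed; a pose out of reach is approached as far as the arm can. A call is refused whole if a number of a shift passes 0.0625 or a number of a turn 10.7, either way. A call with a gripper value outside its range is refused whole. The fingers move at their own pace and stop on an object; the grip force is fixed at half the most. Time passes only in rows, so rows that do not move let the fingers close. It gives the time, the measured TCP pose, the force and the opening at its end, in the units of the state.
- env.get_obs(): the state, without advancing time (a new reading comes with each control period).
- imaging.capture(name): name is "side" or "top" or "wrist"; returns a dict with "img" (400x640x3 uint8, blue, green, red), "range_z" (400x640 float32, m along the optical axis (not along the pixel's ray), 0 where there is no reading), "fx", "fy", "cx", "cy" (pixels), "world_from_camera" (4x4, takes a point from camera to world coordinates); the wrist camera has in their place "tool_from_camera" (4x4, takes a point from camera to tool coordinates, whose origin is the TCP and whose axes are the tool frame's). Camera axes: x right, y up, looking along -z (the intrinsics and any distortion apply to the point x, -y, -z); pixel columns grow to the right and rows downward; lengths in m; the calibration is good to about 2 mm. A picture is of the moment at which its call begins: read the wrist's pose just before it.
- finish_job(): hands the job in, once; it reports no verdict.
Trained networks look in a picture, given as the dict that the camera call returned (one of the last four; its "shot" number tells which), for a name from the list of things; names that differ only in an ending like _2 or _b are one class to them, and where a whole thing is asked for, a point or a joint stands for the part that bears it (a point fixed in the world has none). Each returns a list of dicts, best first, with "p" (0 to 1); they miss things now and then, are a little off and sometimes report something else, mostly with a low value. They report only what shows in the picture. A call takes as long as a camera call. They do not tell look-alikes from the thing itself.
- imaging.regions_of(picture, thing): "region" (400x640 bool, what is visible of it).
- imaging.place_of(picture, thing): "centre" ([x, y, z] in m, in world coordinates, good to about 4 mm: a listed point, or the origin of a listed thing).
The state is a dict: "time": time; "qpos": joint angles; "dq": joint speeds; "joint_torque": joint torques, N m; "ee_pos": TCP position; "ee_rot": TCP orientation; "contact_force": force on the tool from outside, world axes, zero at the start; "torque": the same for the moment, N m; "finger_gap": opening from 0.0 (shut) to 1.0 (fully open).
Only numpy, scipy, OpenCV 4.12 (cv2) and the standard library are available. Lean on these libraries where they do the work, as an engineer would, in place of code of your own. Each camera call takes 0.05 s, during which the arm holds its last target.

TASK

A steel gauge bar has jammed in the narrow feed slot of the grey grading machine. With the hooked pick, reach into the slot, feel for the bar's catch, hook it and gently drag the bar out until it lies flat and wholly clear of the slot on the metal apron in front; touch the bar only with the pick, never force the bar or the machine, and do not disturb the cone, the lid or the stray stone beside the machine. Then stand the pick upright back in its black tray and let go.

Things in the scene. Friction and masses are not known exactly. Their poses are not given: they have to be found in the camera images.
- machine: Grey grading machine, fixed. Origin: on the counter (z = 0) below the middle of the slot's mouth; +x into the slot, z up. Deck around the slot: x 0 to 90 mm, 160 mm wide, 70 mm high; behind it (x 90 to 250) a head 125 mm high with a red button (not used) and hopper, up to 170 mm high. The pick must not press on the machine with more than 15 N.
- mouth (a point): Middle of the slot's mouth at floor level (machine x 0, y 0, z 20 mm). Slot: 20 mm wide, floor at z 20, roof underside at z 64, back wall at x 90 mm; no roof over the first 16 mm. Side ledges at z 29.5 to 32.5 mm, 13 mm apart, run over the bar's edges so it cannot be lifted. A sprung presser in the +y wall at x 30 mm and friction resist sliding with roughly 2 to 8 N until the bar is out.
- apron (a point): Centre of the aluminium apron's top (machine x -75, y 0, z 20 mm), level with the slot floor. The apron runs from the mouth (x 0) to x -150 mm, 70 mm wide, with 4 mm high lips at its sides (62 mm clear between) and front end.
- bar: Jammed steel gauge bar, 76 x 18 x 8 mm (x, y, z), 0.10 to 0.17 kg. Origin: centre of its underside; x along its length and the slot, inwards. At the start its near end is 9 to 12 mm inside the mouth and its rear 2 to 5 mm from the back wall, so it cannot be pushed in. Touch it only with the pick, at no more than 15 N (catch included).
- bar_top (a point): Centre of the bar's top. The catch on top (8 mm wide): a low ear on the mouth side, 7 mm high, and a tall wall on the inner side, 26 mm high, both 4 mm thick, with a 10 mm gap between. It is clamped tight and NOT measured: the gap's middle is anywhere within 28 mm of this point along x. A tip passing just over the ear stops against the tall wall; lowered there and drawn back, it hooks the ear.
- pick: Hooked pick, 0.10 kg, standing in its tray. Origin: centre of the handle's foot; z up, +x the way the hook reaches. Handle: square wooden block 24 x 24 mm, 90 mm tall, to be gripped from above 55 to 80 mm over the foot on either pair of faces. Its steel arm, 6 x 6 mm, leaves the handle in +x, underside 13 mm and top 19 mm above the foot.
- pick_tip (a point): Lower end of the pick's down-turned tip (6 x 6 mm section, reaching 12 mm below the arm), at x 112, y 0, z 1 mm of the pick.
- rest: Black tray of the pick, fixed, 170 x 54 x 16 mm outside, walls and floor 4 mm (162 x 46 mm inside). Origin: centre of its underside; x along its length. At the start the handle stands about 58 mm from the middle towards the tray's -x end, hook pointing to its +x.
- cone: Chrome measuring cone, bystander, loose, 52 mm wide at the base, 77 mm tall; origin under its centre.
- lid: Pale ash bowl lid, bystander, loose, 124 mm across, 25 mm high; origin under its centre.
- stones: Pale wooden tray of black glass stones, bystander, fixed, 150 x 90 x 22 mm; origin under its centre, x along its length.
- stray: A black glass stone lying beside the machine, bystander, loose, 22 mm across, 9 mm thick; origin under its centre.
Not all that is in view belongs to the job. Of the things like the rest, leave any that is red or yellow; of the rest the larger one is meant.

How it is judged:
On the way, in this order (a step that is already met when the one before it is completed fails the run):
1. the pick's tip has been reached into the slot, under its roof (x of pick_tip in the frame of machine between 0.016 and 0.09 m and y of pick_tip in the frame of machine between -0.01 and 0.01 m and z of pick_tip in the frame of machine between 0.028 and 0.056 m), for 0.1 s.
2. the pick, in contact with the bar, has drawn it at least 20 mm out of the mouth (x of bar in the frame of machine below 0.018 m and contact force between pick and bar above 0.1 N), for 0.05 s.
3. the bar is wholly out of the slot (x of bar in the frame of machine below -0.038 m), for 0.05 s.
At the end, for the whole second after the job is handed in: The bar lies flat (within 0.12 rad) and at rest on the apron, wholly out of the slot (centre 38 to 113 mm in front of the mouth, within 32 mm of the middle line); the pick stands upright (within 0.12 rad), at rest, on the floor of its black tray, either way round (x of bar in the frame of machine between -0.113 and -0.038 m and y of bar in the frame of machine between -0.032 and 0.032 m and z of bar in the frame of machine between 0.015 and 0.024 m and angle between each of bar, pick's own z axis and vertical below 0.12 rad and linear speed of each of bar, pick below 0.01 m/s and x of pick in the frame of rest between -0.081 and 0.081 m and y of pick in the frame of rest between -0.023 and 0.023 m and z of pick in the frame of rest between 0 and 0.01 m); the robot touches nothing.
It fails at once if the pick presses on the bar with more than 15 N (contact force between pick and bar above 15 N).
It fails at once if the pick presses on the machine with more than 15 N (contact force between pick and machine above 15 N).
It fails at once if the gripper or arm touches the bar (contact force between any of the fingers, the arm and bar above 0.5 N).
It fails at once if a bystander is disturbed: cone, lid or stray stone moved more than 20 mm (distance of any of cone, lid, stray from where it was at the start of the episode above 0.02 m).
It also fails if it takes over 51 s, if anything falls off the work surface, if the arm or the gripper's body presses on something with over 40 N, if the wrist force passes 120 N, or if a joint passes its speed limit or range.

## Working session

There is one attempt and no reset: what is moved stays moved. The work goes in short steps, Python scripts to look and compute and a shell command to move; the robot and the scene stay as the last step left them, time stands still between calls to the robot, and variables do not carry over. Pictures are saved under pics/ and viewed, and the job is handed in when it is done.

```bash
ls; mkdir -p pics; python3 - <<'E'
from cell import env, imaging
import cv2, pickle
o=env.get_obs(); print(o, env.grasp_offset)
for n in ("side","top"):
    p=imaging.capture(n); cv2.imwrite(f"pics/{n}0.png",p["img"]); pickle.dump(p,open(f"/tmp/{n}0.pkl","wb"))
    print(n,p["fx"],p["fy"],p["cx"],p["cy"],p["world_from_camera"],p.keys())
    for t in ("machine","mouth","apron","bar","bar_top","pick","pick_tip","rest","cone","lid","stones","stray"):
        try: print(t,[(r["centre"],r["p"]) for r in imaging.place_of(p,t)][:4])
        except Exception as e: print(t,e)
print(env.get_obs()["time"])
E
```

```text
pics
{'time': 0.0, 'qpos': array([ 1.01468582e+00,  1.81525076e-01,  1.60799585e+00,  6.51070556e-06,
        1.35376816e+00, -2.06311425e-01]), 'dq': array([-0.00123246,  0.00116775,  0.00254793, -0.00139871,  0.00106559,
        0.00084539]), 'joint_torque': array([ 6.36841451e-04, -4.44876587e+01, -3.51335263e+01, -3.31929205e-04,
        9.04248096e-03,  1.69521502e-05]), 'ee_pos': array([0.19672605, 0.53966984, 0.19599904]), 'ee_rot': array([ 0.69687473, -0.12326877,  0.12281831, -0.69576295]), 'contact_force': array([-0.05530044,  0.35211847,  0.20608049]), 'torque': array([ 0.00314391,  0.02743493, -0.00355268]), 'finger_gap': 0.9990056329393953} 0.0187
side 396.6526542363622 396.6526542363622 320.8465354101081 199.9670358355226 [[ 0.88958422  0.36416656 -0.27572203  0.25449573]
 [-0.45675418  0.70399631 -0.54384263 -0.46073802]
 [-0.00394201  0.60973101  0.79259861  0.75157434]
 [ 0.          0.          0.          1.        ]] dict_keys(['img', 'range_z', 'fx', 'fy', 'cx', 'cy', 'world_from_camera', 'shot'])
machine [([0.586, 0.0259, -0.0034], 0.59)]
mouth [([0.5874, 0.0279
[... 1069 characters left out ...]
 0.021], 0.73)]
apron [([0.6914, -0.3075, 0.0035], 0.57), ([0.5184, 0.0065, 0.02], 0.56)]
bar []
bar_top [([0.6348, 0.0377, 0.0244], 0.48)]
pick [([0.44, 0.2641, 0.0044], 0.7)]
pick_tip [([0.5499, 0.2555, 0.0061], 0.93), ([0.4402, 0.2615, 0.0021], 0.61)]
rest [([0.3538, -0.1237, 0.0015], 0.83), ([0.4987, 0.2634, 0.0019], 0.77), ([0.3383, 0.3696, -0.0006], 0.76), ([0.2853, 0.1869, 0.001], 0.57)]
cone [([0.71, 0.2509, -0.0027], 0.91), ([0.636, 0.0367, 0.0239], 0.54)]
lid [([0.6896, -0.3086, 0.0025], 0.8)]
stones [([0.5232, -0.2176, -0.0006], 0.67), ([0.7065, 0.2508, -0.0007], 0.31), ([0.5492, 0.2598, 0.0068], 0.29), ([0.4393, 0.2633, 0.0041], 0.18)]
stray [([0.6613, 0.2164, -0.002], 0.52)]
1.3
```

View pics/side0.png

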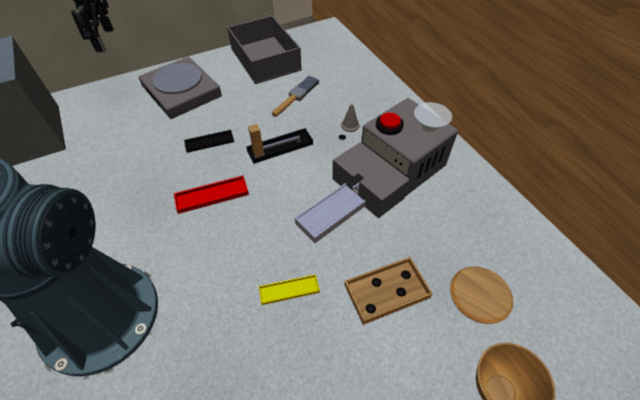

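View pics/top0.png

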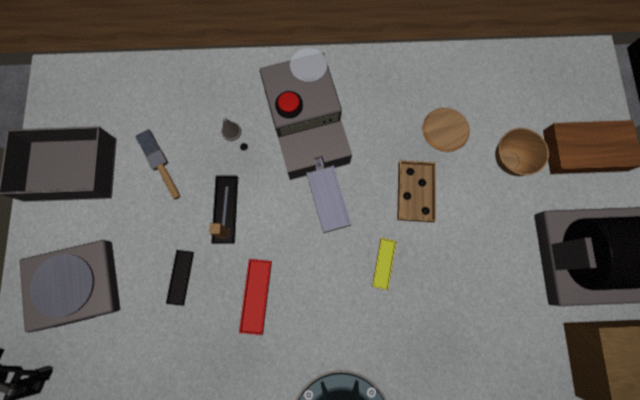

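```bash
cat > h.py <<'E'
import numpy as np
def cloud(p,T=None):
    z=p["range_z"];v,u=np.mgrid[0:z.shape[0],0:z.shape[1]]
    P=np.stack([(u-p["cx"])/p["fx"]*z,-(v-p["cy"])/p["fy"]*z,-z],-1)
    T=p["world_from_camera"] if T is None else T
    return P@T[:3,:3].T+T[:3,3]
E
python3 - <<'E'
import pickle,cv2,numpy as np
from h import cloud
for n,(x0,y0,x1,y1) in (("top",(200,90,360,250)),("side",(230,80,470,250))):
    p=pickle.load(open(f"/tmp/{n}0.pkl","rb")); W=cloud(p)
    cv2.imwrite(f"pics/{n}0c.png",cv2.resize(p["img"][y0:y1,x0:x1],None,fx=3.3,fy=3.3,interpolation=cv2.INTER_CUBIC))
    # deck top z~.07
    def ext(mask,lab):
        c=W[mask][:,:2].astype(np.float32); print(n,lab,len(c))
        if len(c)>10:
            r=cv2.minAreaRect(c); print(r, cv2.boxPoints(r).round(4).tolist())
    near=(W[...,0]>.4)&(W[...,0]<.72)&(abs(W[...,1]-.03)<.13)
    ext(near&(abs(W[...,2]-.07)<.006),"deck")
    ext(near&(abs(W[...,2]-.022)<.006)&(W[...,0]<.6),"apron")
    nh=(abs(W[...,0]-.44)<.06)&(abs(W[...,1]-.262)<.05)
    ext(nh&(abs(W[...,2]-.094)<.006),"handle top")
    m=nh&(W[...,2]>.03); print(W[m].max(0))
    na=(W[...,0]>.46)&(W[...,0]<.58)&(abs(W[...,1]-.262)<.018)&(W[...,2]>.018)
    ext(na,"arm"); print(np.median(W[na][:,2]) if na.any() else 0)
    nr=(W[...,0]>.38)&(W[...,0]<.62)&(abs(W[...,1]-.262)<.05)&(abs(W[...,2]-.0145)<.005)
    ext(nr,"tray rim")
E
```

```text
top deck 2415
((0.6331602931022644, 0.03696540743112564), (0.09316905587911606, 0.1601693332195282), 13.560346603393555) [[0.569100022315979, 0.1039000004529953], [0.6067000031471252, -0.05180000141263008], [0.6972000002861023, -0.029999999329447746], [0.6596999764442444, 0.1256999969482422]]
top apron 1817
((0.5149540901184082, 0.025989271700382233), (0.16479359567165375, 0.12457431852817535), 13.65288257598877) [[0.420199990272522, 0.06710000336170197], [0.4496000111103058, -0.05400000140070915], [0.6097000241279602, -0.01510000042617321], [0.580299973487854, 0.10599999874830246]]
top handle top 120
((0.437831312417984, 0.26557642221450806), (0.02386036142706871, 0.022549062967300415), 86.73480224609375) [[0.42590001225471497, 0.25429999828338623], [0.44839999079704285, 0.2529999911785126], [0.4498000144958496, 0.2768000066280365], [0.42730000615119934, 0.27810001373291016]]
[0.44918166 0.27764987 0.0974543 ]
top arm 113
((0.5064116716384888, 0.26125290989875793), (0.007546077948063612, 0.09305553883314133), 85.658203125) [[0.45969998836517334, 0.26100000739097595], [0.552500009536
[... 1252 characters left out ...]
00032424927], [0.42829999327659607, 0.2782999873161316]]
[0.45038984 0.27857692 0.09742223]
side arm 109
((0.5072965025901794, 0.26035529375076294), (0.01112475898116827, 0.09285978227853775), 85.5860595703125) [[0.46059998869895935, 0.25839999318122864], [0.5532000064849854, 0.25119999051094055], [0.5540000200271606, 0.2623000144958496], [0.46140000224113464, 0.2694999873638153]]
0.022537974386052984
side tray rim 422
((0.4995131492614746, 0.2638821303844452), (0.058770667761564255, 0.1694583147764206), 87.76828002929688) [[0.41370001435279846, 0.2378000020980835], [0.5830000042915344, 0.23119999468326569], [0.5853000283241272, 0.289900004863739], [0.41600000858306885, 0.29649999737739563]]
```

```bash
python3 -m pendant 2>&1 | head; python3 - <<'E'
from cell import env
print([a for a in dir(env) if a[0]!='_'])
E
```

```text
invalid input
['Unreachable', 'get_obs', 'grasp_offset']
```

View pics/top0c.png

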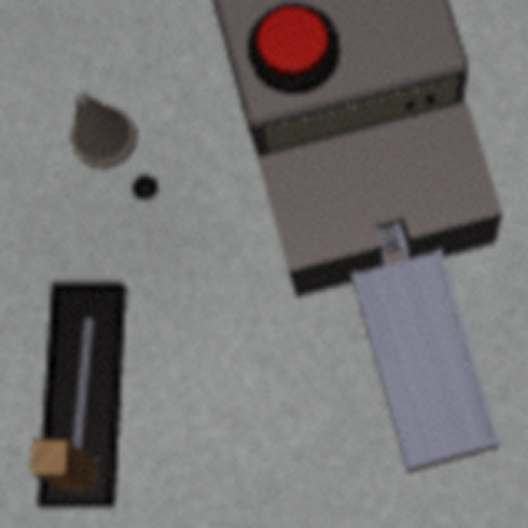

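View pics/side0c.png

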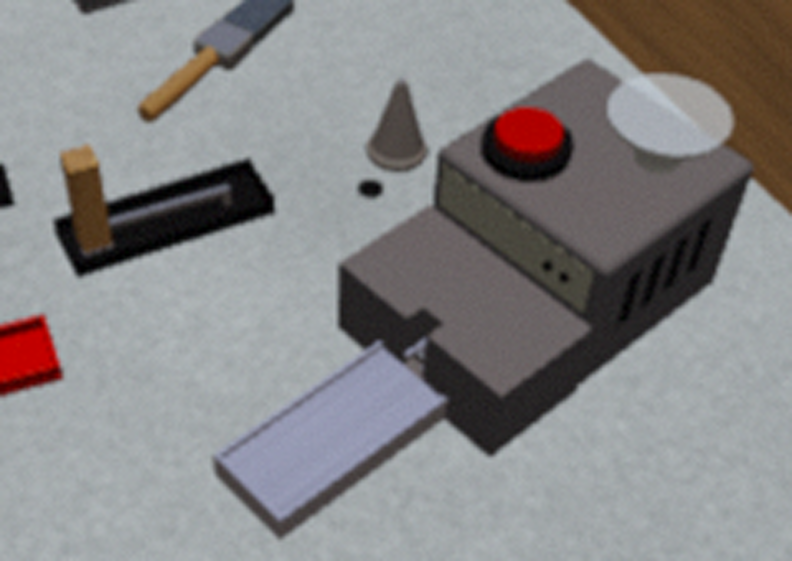

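```bash
cat >> h.py <<'E'
from scipy.spatial.transform import Rotation as R
from cell import env, imaging
def plan(pos,yaw_deg):
    """tool y down, tool z at yaw (world). prints total shift in current tool frame, rotvec deg in tool"""
    o=env.get_obs(); Rc=R.from_quat(o["ee_rot"])
    z=np.array([np.cos(np.radians(yaw_deg)),np.sin(np.radians(yaw_deg)),0]);y=np.array([0,0,-1.]);x=np.cross(y,z)
    Rt=R.from_matrix(np.stack([x,y,z],1))
    d=Rc.inv().apply(np.array(pos)-o["ee_pos"]); rv=np.degrees((Rc.inv()*Rt).as_rotvec())
    zc=Rc.apply([0,0,1]); yc=Rc.apply([0,1,0])
    print("t",round(o["time"],2),"pos",o["ee_pos"].round(4),"zyaw",round(np.degrees(np.arctan2(zc[1],zc[0])),2),"y",yc.round(3),"q",o["qpos"].round(2),"F",o["contact_force"].round(2),"gap",round(o["finger_gap"],3))
    print("shift mm",(d*1000).round(1),"turn",rv.round(2))
    Rm=Rc.as_matrix().copy(); return d,rv
E
python3 - <<'E'
from h import *
plan([.4385,.2645,.17],-4.3); plan([.4385,.2645,.17],175.7)
E
```

```text
t 1.3 pos [0.197  0.5402 0.1969] zyaw 69.96 y [-0. -0. -1.] q [ 1.01  0.18  1.61  0.    1.35 -0.21] F [0.52 0.4  0.74] gap 0.999
shift mm [ 321.3   26.9 -176.2] turn [ 0.   74.26 -0.  ]
t 1.3 pos [0.197  0.5402 0.1969] zyaw 69.96 y [-0. -0. -1.] q [ 1.01  0.18  1.61  0.    1.35 -0.21] F [0.52 0.4  0.74] gap 0.999
shift mm [ 321.3   26.9 -176.2] turn [  -0.   -105.74   -0.  ]
```

```bash
python3 -m pendant '[1,0.053,0.004,-0.029,0,0,0, 1,0.053,0.004,-0.029,0,0,0, 1,0.053,0.004,-0.029,0,0,0, 1,0.053,0.004,-0.029,0,0,0, 1,0.053,0.004,-0.029,0,0,0, 1,0,0,0,0,10.6,0, 1,0,0,0,0,10.6,0, 1,0,0,0,0,10.6,0, 1,0,0,0,0,10.6,0, 1,0,0,0,0,10.6,0, 1,0,0,0,0,10.6,0, 1,0,0,0,0,10.6,0]'
python3 - <<'E'
from h import *
import cv2,pickle
d=plan([.4385,.2645,.17],-4.3)
o=env.get_obs()
p=imaging.capture("wrist"); p["ee"]=(o["ee_pos"],o["ee_rot"]); pickle.dump(p,open("/tmp/w1.pkl","wb")); cv2.imwrite("pics/w1.png",p["img"])
print(p["tool_from_camera"].round(3))
E
```

```text
time: 2.8
ee_pos: [0.4044, 0.3063, 0.1777]
ee_rot: [0.476, -0.521, 0.521, -0.48]
contact_force: [0.3, -0.3, 0.5]
finger_gap: 1.001
t 2.8 pos [0.4044 0.3063 0.1777] zyaw -4.91 y [ 0.004  0.003 -1.   ] q [0.41 0.04 1.8  0.   1.29 0.5 ] F [ 0.3  -0.25  0.5 ] gap 1.001
shift mm [38.7  7.7 37.6] turn [-0.23 -0.61 -0.19]
[[-0.    -0.954 -0.299 -0.076]
 [-0.     0.299 -0.954 -0.177]
 [ 1.     0.    -0.     0.001]
 [ 0.     0.     0.     1.   ]]
```

View pics/w1.png

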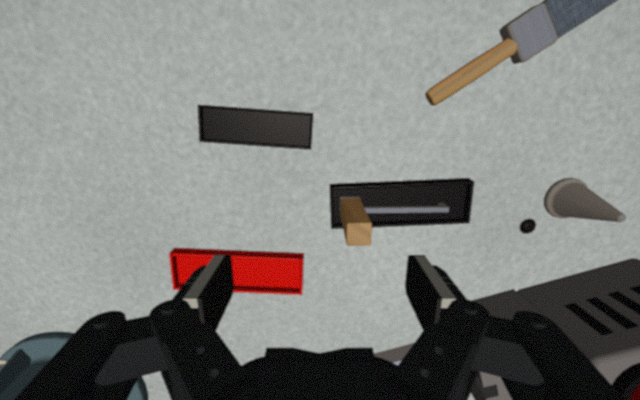

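```bash
python3 - <<'E'
from h import *
import cv2,pickle
p=pickle.load(open("/tmp/w1.pkl","rb"));Tw=np.eye(4);Tw[:3,:3]=R.from_quat(p["ee"][1]).as_matrix();Tw[:3,3]=p["ee"][0]
W=cloud(p,Tw@p["tool_from_camera"]); ok=p["range_z"]>0
def ext(m,l):
    c=W[m&ok][:,:2].astype(np.float32);r=cv2.minAreaRect(c);print(l,len(c),r,np.median(W[m&ok],0).round(4))
nh=(abs(W[...,0]-.44)<.04)&(abs(W[...,1]-.262)<.035)
ext(nh&(abs(W[...,2]-.094)<.005),"top")
ext(nh&(W[...,2]>.035),"handle all")
ext((W[...,0]>.465)&(W[...,0]<.56)&(abs(W[...,1]-.262)<.018)&(W[...,2]>.018)&(W[...,2]<.03),"arm")
ext((W[...,0]>.38)&(W[...,0]<.62)&(abs(W[...,1]-.262)<.05)&(abs(W[...,2]-.0155)<.003),"rim")
E
```

```text
top 607 ((0.4408203065395355, 0.26497918367385864), (0.024369260296225548, 0.023417336866259575), 86.53024291992188) [0.4405 0.2661 0.0941]
handle all 2837 ((0.44912177324295044, 0.277364581823349), (0.06013155356049538, 0.030636657029390335), 55.9246711730957) [0.4526 0.292  0.2772]
arm 485 ((0.5102408528327942, 0.25925013422966003), (0.006929574999958277, 0.09052421897649765), 85.4648666381836) [0.5126 0.2597 0.0231]
rim 1299 ((0.5017406940460205, 0.2633160948753357), (0.054386526346206665, 0.17009375989437103), 87.51715087890625) [0.5132 0.2741 0.0158]
```

```bash
python3 -m pendant '[1,0.019,0.02,0.019,-0.2,-0.6,-0.2, 1,0.019,0.02,0.02,0,0,0, 1,0,0,0,0,0,0]'
python3 - <<'E'
from h import *
plan([.440,.265,.047],-4.4)
E
```

```text
time: 3.22
ee_pos: [0.4413, 0.2649, 0.1377]
ee_rot: [0.481, -0.518, 0.518, -0.482]
contact_force: [0.2, 1.5, -0.2]
finger_gap: 1.0
t 3.23 pos [0.4413 0.2649 0.1377] zyaw -4.19 y [ 0.002  0.001 -1.   ] q [0.31 0.11 1.82 0.   1.22 0.38] F [ 0.23  1.53 -0.18] gap 1.0
shift mm [ 0.1 90.7 -1.5] turn [-0.13  0.21 -0.06]
```

```bash
python3 -m pendant '[1,0,0.045,-0.001,-0.1,0.2,0, 0.7,0,0.045,0,0,0,0, 0.5,0,0.001,0,0,0,0]'
python3 - <<'E'
from h import *
plan([.440,.265,.047],-4.4)
import cv2
p=imaging.capture("wrist");cv2.imwrite("pics/w2.png",p["img"])
E
```

```text
time: 3.6
ee_pos: [0.442, 0.2672, 0.0479]
ee_rot: [0.48, -0.517, 0.518, -0.484]
contact_force: [-0.3, 0.1, 0.3]
finger_gap: 0.6
t 3.6 pos [0.442  0.2672 0.0479] zyaw -4.09 y [ 0.005  0.003 -1.   ] q [0.31 0.24 1.87 0.   1.02 0.38] F [-0.34  0.15  0.26] gap 0.6
shift mm [ 2.3  0.8 -1.8] turn [-0.27  0.31 -0.22]
```

View pics/w2.png

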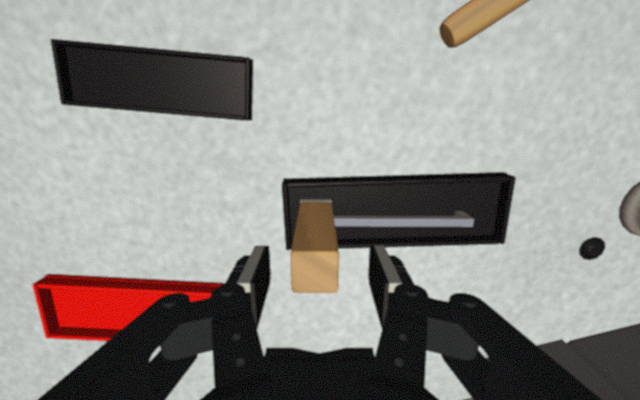

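```bash
python3 -m pendant '[0.5,0.002,0.001,-0.002,-0.3,0.3,-0.2, 0.5,0,0,0,0,0,0, 0,0,0,0,0,0,0, 0,0,0,0,0,0,0, 0,0,0,0,0,0,0, 0,0,0,0,0,0,0]'
python3 - <<'E'
from h import *
plan([.440,.265,.1],-4.4)
E
```

```text
time: 4.4
ee_pos: [0.4453, 0.2679, 0.0552]
ee_rot: [0.477, -0.517, 0.52, -0.485]
contact_force: [0.8, -0.6, -0.9]
finger_gap: 0.254
t 4.4 pos [0.4453 0.2679 0.0552] zyaw -4.29 y [ 0.012  0.005 -1.   ] q [0.31 0.23 1.87 0.   1.03 0.39] F [ 0.83 -0.57 -0.88] gap 0.254
shift mm [  3.1 -44.9  -4.6] turn [-0.67  0.11 -0.31]
```

```bash
python3 -m pendant '[0,0,-0.03,0,0,0,0, 0,0,-0.03,0,-0.7,0,-0.3, 0,0,-0.03,0,0,0,0,0,0,0,0,0,0,0,0,0,0,0,0,0,0]'
python3 - <<'E'
from h import *
plan([.440,.265,.15],-4.4)
import cv2,pickle
o=env.get_obs()
p=imaging.capture("wrist");p["ee"]=(o["ee_pos"],o["ee_rot"]); pickle.dump(p,open("/tmp/w3.pkl","wb"));cv2.imwrite("pics/w3.png",p["img"])
plan([.440,.265,.15],-4.4)
E
```

```text
time: 5.03
ee_pos: [0.4426, 0.2667, 0.1446]
ee_rot: [-0.483, 0.52, -0.517, 0.479]
contact_force: [0.1, 0.8, -0.6]
finger_gap: 0.249
t 5.03 pos [0.4426 0.2667 0.1446] zyaw -4.32 y [-0.006 -0.002 -1.   ] q [0.31 0.11 1.8  0.   1.24 0.39] F [ 0.11  0.82 -0.58] gap 0.249
shift mm [ 1.9 -5.3 -2.5] turn [0.34 0.08 0.12]
t 5.08 pos [0.4428 0.2668 0.1447] zyaw -4.31 y [-0.006 -0.002 -1.   ] q [0.31 0.11 1.8  0.   1.24 0.39] F [ 0.03 -0.58 -0.59] gap 0.253
shift mm [ 2.  -5.3 -2.7] turn [0.33 0.09 0.12]
```

View pics/w3.png

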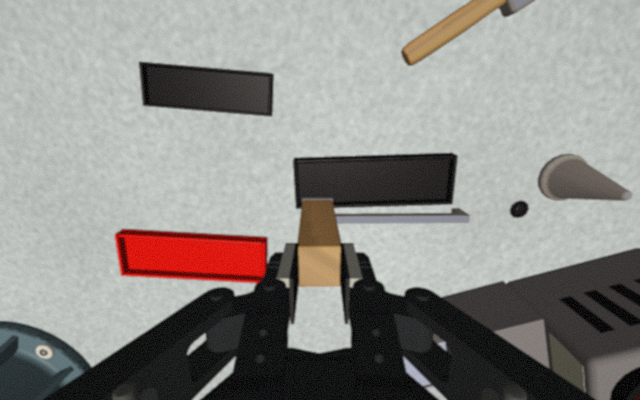

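```bash
cat >> h.py <<'E'
def wcap(name=None):
    import cv2
    o=env.get_obs(); p=imaging.capture("wrist"); p["ee"]=(o["ee_pos"],o["ee_rot"])
    if name: cv2.imwrite(f"pics/{name}.png",p["img"])
    Tw=np.eye(4);Tw[:3,:3]=R.from_quat(o["ee_rot"]).as_matrix();Tw[:3,3]=o["ee_pos"]
    return p,Tw
E
python3 - <<'E'
from h import *
import pickle
p=pickle.load(open("/tmp/w3.pkl","rb"))
C=cloud(p,p["tool_from_camera"]); ok=p["range_z"]>0
# arm points in tool frame: y (down) ~ foot offset; tool z along pick x
for lo,hi in ((20,35),(35,50),(50,70),(70,90),(90,105),(105,125)):
    m=ok&(C[...,2]>lo/1e3)&(C[...,2]<hi/1e3)&(abs(C[...,0])<.02)&(C[...,1]>.01)&(C[...,1]<.07)
    if m.any(): print(lo,hi,m.sum(),np.median(C[m],0).round(4),C[m].min(0).round(4),C[m].max(0).round(4))
m=ok&(abs(C[...,2])<.02)&(abs(C[...,0])<.025)&(C[...,1]<.0)&(C[...,1]>-.05)
print("handle",C[m].min(0).round(4),C[m].max(0).round(4),np.median(C[m],0))
t=ok&(abs(C[...,2])<.02)&(abs(C[...,0])<.025)&(abs(C[...,1]+.04)<.01);print("handletop",np.percentile(C[t],[2,50,98],axis=0).round(4) if t.any() else 0)
s=imaging.capture("side");Tw=np.eye(4);Tw[:3,:3]=R.from_quat(p["ee"][1]).as_matrix();Tw[:3,3]=p["ee"][0]
pickle.dump(s,open("/tmp/s3.pkl","wb"))
for th in ("pick_tip","pick"):
  for r in imaging.place_of(s,th)[:2]: print(th,r, (np.linalg.inv(Tw)@np.r_[r["centre"],1]).round(4))
S=cloud(s)@Tw[:3,:3]-Tw[:3,3]@Tw[:3,:3]; 
for lo,hi in ((20,35),(35,50),(50,70),(70,90),(90,105),(105,125)):
    m=(S[...,2]>lo/1e3)&(S[...,2]<hi/1e3)&(abs(S[...,0])<.02)&(S[...,1]>.01)&(S[...,1]<.08)
    if m.any(): print(lo,hi,m.sum(),np.median(S[m],0).round(4),S[m].min(0).round(4),S[m].max(0).round(4))
E
```

```text
20 35 199 [0.0029 0.0321 0.0275] [0.0001 0.0302 0.02  ] [0.007  0.0373 0.035 ]
35 50 197 [0.0031 0.0324 0.0424] [0.0002 0.0305 0.035 ] [0.0069 0.0376 0.05  ]
50 70 285 [0.0026 0.0328 0.0602] [0.0004 0.0312 0.05  ] [0.0073 0.0398 0.07  ]
70 90 264 [0.0025 0.0333 0.0802] [0.0003 0.0312 0.07  ] [0.0064 0.0397 0.09  ]
90 105 194 [0.0026 0.0335 0.0976] [0.0005 0.0317 0.0901] [0.0066 0.0399 0.1049]
105 125 183 [0.0016 0.0343 0.1102] [-0.      0.0321  0.105 ] [0.0069 0.0521 0.1151]
handle [-0.0113 -0.05   -0.02  ] [ 0.0153 -0.      0.02  ] [-0.00662279 -0.03921502  0.00110248]
handletop [[-0.0109 -0.049  -0.0174]
 [-0.002  -0.0396  0.0011]
 [ 0.0139 -0.0313  0.0167]]
pick_tip {'centre': [0.5513, 0.2553, 0.0928], 'p': 0.62} [0.0031 0.0512 0.1095 1.    ]
20 35 22 [0.0043 0.0324 0.0279] [-0.0032  0.0299  0.0202] [0.0074 0.0374 0.0347]
35 50 20 [0.0045 0.0326 0.0429] [-0.0006  0.03    0.0352] [0.0078 0.038  0.05  ]
50 70 26 [0.005  0.0333 0.0599] [-0.0007  0.0296  0.0504] [0.0075 0.0377 0.0688]
70 90 28 [0.0046 0.0341 0.0793] [-0.001   0.0311  0.0702] [0.0071 0.0396 0.0894]
90 105 21 [0.0046 0.0348 0.0976] [-0.0044  0.0312  0.0912] [0.0074 0.0396 0.105 ]
105 125 24 [0.0055 0.0385 0.1097] [-0.0004  0.0319  0.1053] [0.0074 0.0504 0.1138]
```

```bash
cat >> h.py <<'E'
TIP=np.array([.0033,.0503,.1115]); PITCH=0.022
M0=np.array([.5879,.0260,0]); MYAW=13.56
def Mrot(): return R.from_euler('z',MYAW,degrees=True)
def tipM():
    o=env.get_obs(); return Mrot().inv().apply(o["ee_pos"]+R.from_quat(o["ee_rot"]).apply(TIP)-M0)*1000
def plan2(tip_m_mm,yaw=None):
    """target of tip in machine frame mm; shift of the tool (in CURRENT tool axes) so that tip arrives after turning about TCP"""
    o=env.get_obs(); Rc=R.from_quat(o["ee_rot"]); yaw=MYAW if yaw is None else yaw
    base=R.from_euler('z',yaw,degrees=True)*R.from_matrix(np.array([[0,0,1],[-1,0,0],[0,-1,0.]]))
    Rt=base*R.from_rotvec([PITCH,0,0])
    tgt=Mrot().apply(np.array(tip_m_mm)/1000)+M0
    tcp=tgt-Rt.apply(TIP)
    d=Rc.inv().apply(tcp-o["ee_pos"])*1000; rv=np.degrees((Rc.inv()*Rt).as_rotvec())
    print("t",round(o["time"],2),"tcp",o["ee_pos"].round(4),"tipM",tipM().round(1),"F",o["contact_force"].round(2),"Fm",Mrot().inv().apply(o["contact_force"]).round(2),"gap",round(o["finger_gap"],3))
    print("shift",d.round(1),"turn",rv.round(2),"shift after turn",Rt.inv().apply(tcp-o["ee_pos"]).round(4)*1000)
E
python3 - <<'E'
from h import *
plan2([-40,0,85])
E
```

```text
t 5.22 tcp [0.4426 0.2667 0.1446] tipM [ 20.  230.7  93.6] F [-0.74  0.04 -0.61] Fm [-0.71  0.22 -0.61] gap 0.25
shift [272.8  12.3  16.8] turn [  1.64 -17.87   0.27] shift after turn [264.8  10.3 -68. ]
```

```bash
python3 -m pendant '[0,0.054,0,0.003,0,0,0, 0,0.054,0,0.003,0,0,0, 0,0.054,0,0.003,0,0,0, 0,0.054,0,0.003,0,0,0, 0,0.054,0.003,0.003,0.8,-9,0.1, 0,0,0,0,0.8,-9,0.1, 0,0,0,0,0,0,0]'
python3 - <<'E'
from h import *
import pickle
plan2([-40,0,60])
p,T=wcap("w4"); pickle.dump((p,T),open("/tmp/w4.pkl","wb"))
for th in ("mouth","bar_top","pick_tip"): print(th,[(Mrot().inv().apply(np.array(r["centre"])-M0)*1000).round(1) for r in imaging.place_of(p,th)[:1]])
E
```

```text
time: 6.1
ee_pos: [0.4354, -0.0081, 0.1379]
ee_rot: [-0.551, 0.434, -0.44, 0.56]
contact_force: [-0.3, -0.6, -0.9]
finger_gap: 0.253
t 6.1 tcp [ 0.4354 -0.0081  0.1379] tipM [-44.   -0.5  89.4] F [-0.26 -0.57 -0.89] Fm [-0.39 -0.5  -0.89] gap 0.253
shift [-0.7 30.1  3.2] turn [ 0.36  0.08 -0.03] shift after turn [-0.7 30.1  3. ]
mouth [array([ 0. , -0.7, 14.9])]
bar_top [array([49.5, -2.8, 26.2])]
pick_tip [array([-45.1,   2.4,  86.7])]
```

View pics/w4.png

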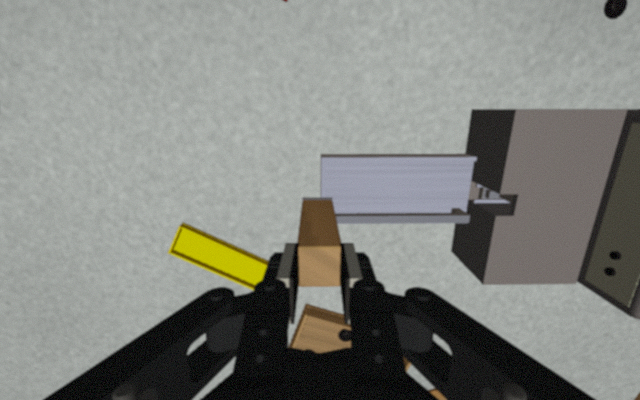

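```bash
python3 - <<'E'
from h import *
import pickle,cv2
p,T=pickle.load(open("/tmp/w4.pkl","rb"))
cv2.imwrite("pics/w4c.png",cv2.resize(p["img"][140:240,310:530],None,fx=3.6,fy=3.6,interpolation=cv2.INTER_CUBIC))
W=cloud(p,T@p["tool_from_camera"]); ok=p["range_z"]>0
m=Mrot().inv().apply((W-M0).reshape(-1,3)).reshape(W.shape)*1000
dk=ok&(abs(m[...,2]-70)<3)&(m[...,0]>-20)&(m[...,0]<88)
r=cv2.minAreaRect(m[dk][:,:2].astype(np.float32));print("deck",r,np.median(m[dk],0),np.percentile(m[dk],[1,99],axis=0).round(1))
ap=ok&(abs(m[...,2]-22)<5)&(m[...,0]<-10)&(m[...,0]>-160)&(abs(m[...,1])<60)
r=cv2.minAreaRect(m[ap][:,:2].astype(np.float32));print("apron",r,np.median(m[ap],0),np.percentile(m[ap],[1,99],axis=0).round(1))
# slot edges on deck rows: x in 2..14
for x in (4,8,12):
    s=dk&(abs(m[...,0]-x)<2.5); y=np.sort(m[s][:,1]); g=np.diff(y); k=g.argmax(); print("slot x",x,y[k],y[k+1],y[0],y[-1])
s=dk&(abs(m[...,1])<5); print("roof edge x", np.percentile(m[s][:,0],[1,5]))
for y0 in (-60,-40,40,60):
    s=dk&(abs(m[...,1]-y0)<5); print("deck front at y",y0,np.percentile(m[s][:,0],[1,5,95]).round(1))
ins=ok&(abs(m[...,1])<12)&(m[...,0]>0)&(m[...,0]<20)&(m[...,2]<60)
for q in m[ins][::6]: print(q.round(1),end=' ')
E
```

```text
deck ((44.62489700317383, -2.5204849243164062), (86.81339263916016, 159.95892333984375), 0.06268364936113358) [44.94821919 10.58498716 70.3045671 ] [[  2.3 -79.9  68.2]
 [ 87.   76.7  71.8]]
apron ((-80.75140380859375, -2.310047149658203), (141.45677185058594, 70.59785461425781), 0.08323071897029877) [-79.26815469   5.43913318  20.39599769] [[-150.4  -26.9   18.3]
 [ -11.6   32.8   25.2]]
slot x 4 -11.397344084214723 8.254590995465467 -82.10366675634772 77.37840819137288
slot x 8 -11.812247317913629 8.507171807811622 -82.13013853718027 77.38721992854428
slot x 12 -11.580694371882787 8.61841334989768 -82.1038429873477 77.39765033454248
roof edge x [18.12428126 19.66137818]
deck front at y -60 [ 2.4  5.  83.2]
deck front at y -40 [ 2.3  4.5 83.9]
deck front at y 40 [ 2.3  5.  83.4]
deck front at y 60 [ 1.8  4.4 83.6]
[ 0.8 11.7 20.5] [ 2.8 11.2 22.8] [ 2.2 10.9 26.1] [ 2.2  9.1 22.7] [ 2.4 11.6 33.2] [ 2.9  7.8 21.6] [ 2.6 10.5 33. ] [ 2.7  6.5 20.5] [ 2.4  9.2 31.9] [ 2.3 11.7 42.2] [ 5.4  5.2 19.6] [ 1.6  9.5 37. ] [ 1.8 11.8 46.5] [ 5.3  4.2 20.1] [ 2.   8.4 36.7] [ 2.4 10.7 45.9] [
[... 806 characters left out ...]
.5 34.3] [ 2.2 -8.2 21.7] [ 9.  -8.4 20.8] [12.  -6.8 26.4] [14.8 -5.2 32. ] [18.9 -4.3 35.1] [ 5.1 -9.6 20.7] [ 12.5 -10.1  18.7] [13.8 -7.6 27.3] [14.9 -5.2 35.4] [  0.6 -10.4  21.4] [  7.7 -10.9  20. ] [ 12.3 -10.   22.9] [15.4 -8.4 28.2] [16.5 -5.9 36.4] [  7.8 -11.9  20.1] [ 8.  -8.7 30.7] [14.5 -8.9 30. ] [19.1 -8.2 32.4] [ 6.3 -9.3 32.1] [12.2 -9.2 32.5] [18.5 -9.4 32.1] [  3.9 -10.   33.1] [ 10.7 -10.5  31.8] [ 15.9 -10.   33.3] [  3.5 -10.8  34. ] [ 10.6 -11.3  32.4] [ 16.2 -11.1  33.1] [ 12.9 -11.9  33.8] [  9.  -11.9  37.2] [ 10.3 -11.9  40.4] [  6.6 -11.9  43.5] [  4.1 -12.   46.3] [ 19.2 -11.8  46.9] [  2.6 -11.9  52.4] [ 15.8 -11.9  52.6] [  4.5 -11.6  59. ] [ 18.  -11.9  58.4]
```

View pics/w4c.png

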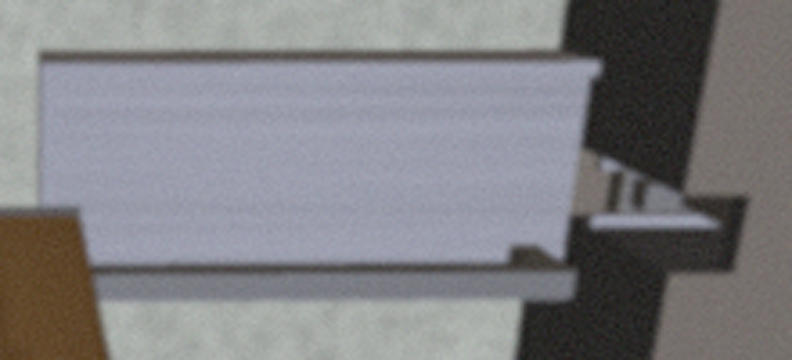

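```bash
sed -i 's/^M0=.*/M0=np.array([.5879,.0260,0])+np.array([.972*2+.2345*1.7,.2345*2-.972*1.7,0])\/1000/' h.py; python3 - <<'E'
from h import *
import pickle,cv2
p,T=pickle.load(open("/tmp/w4.pkl","rb"))
a=p["img"][175:220,460:530]; cv2.imwrite("pics/w4d.png",cv2.resize(a,None,fx=11,fy=11,interpolation=cv2.INTER_CUBIC))
W=cloud(p,T@p["tool_from_camera"]); ok=p["range_z"]>0
m=Mrot().inv().apply((W-M0).reshape(-1,3)).reshape(W.shape)*1000
for r in range(182,212,2):
    print(r,' '.join("%d:%.0f,%.0f,%.0f"%(c,*m[r,c]) for c in range(468,512,4)))
C=cloud(p,p["tool_from_camera"])
for lo,hi in ((20,35),(35,50),(50,70),(70,90),(90,105),(105,125)):
    k=ok&(C[...,2]>lo/1e3)&(C[...,2]<hi/1e3)&(abs(C[...,0])<.02)&(C[...,1]>.01)&(C[...,1]<.06)
    if k.any(): print(lo,hi,k.sum(),np.median(C[k],0).round(4),C[k].min(0).round(4),C[k].max(0).round(4))
E
```

```text
Traceback (most recent call last):
  File "h.py", line 27, in Mrot
    def Mrot(): return R.from_euler('z',MYAW,degrees=True)
                                        ^^^^
NameError: name 'MYAW' is not defined
```

View pics/w4d.png

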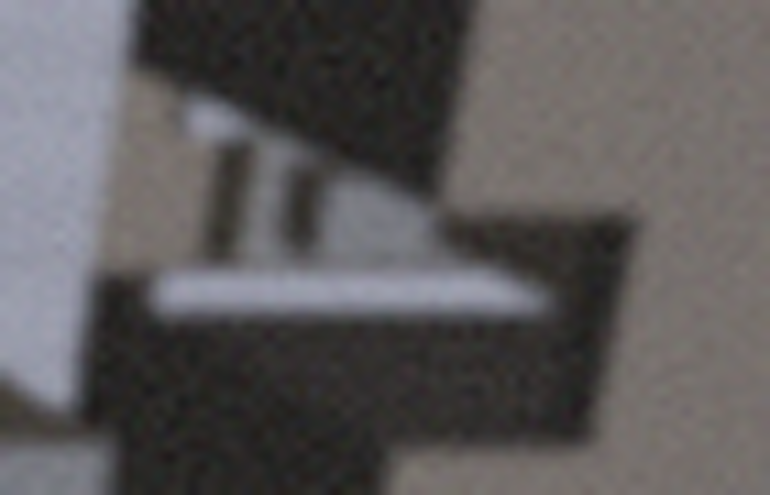

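```bash
sed -i '/^M0=/s/; *MYAW.*//; /^M0=/a MYAW=13.56' h.py; python3 - <<'E'
from h import *
import pickle,cv2
p,T=pickle.load(open("/tmp/w4.pkl","rb"))
W=cloud(p,T@p["tool_from_camera"]); ok=p["range_z"]>0
m=Mrot().inv().apply((W-M0).reshape(-1,3)).reshape(W.shape)*1000
for r in range(186,202,2):
    print(r,' '.join("%d:%.0f,%.0f,%.0f"%(c,*m[r,c]) for c in range(472,506,3)))
C=cloud(p,p["tool_from_camera"])
for lo,hi in ((20,35),(35,50),(50,70),(70,90),(90,105),(105,125)):
    k=ok&(C[...,2]>lo/1e3)&(C[...,2]<hi/1e3)&(abs(C[...,0])<.02)&(C[...,1]>.01)&(C[...,1]<.06)
    if k.any(): print(lo,hi,k.sum(),np.median(C[k],0).round(4),C[k].min(0).round(4),C[k].max(0).round(4))
plan2([-25,0,38])
E
```

```text
186 472:3,4,20 475:5,4,21 478:2,7,33 481:4,7,33 484:1,10,44 487:1,11,49 490:1,12,54 493:1,14,58 496:1,15,62 499:0,16,67 502:0,17,71 505:3,17,70
188 472:2,2,21 475:6,2,20 478:9,2,21 481:11,2,23 484:11,4,28 487:14,4,28 490:1,11,54 493:1,12,58 496:0,13,64 499:1,14,67 502:1,15,71 505:4,15,70
190 472:3,-0,21 475:6,-0,21 478:10,-1,20 481:10,1,25 484:11,2,28 487:13,2,31 490:15,2,31 493:0,10,60 496:2,11,62 499:0,13,68 502:2,13,70 505:4,13,70
192 472:4,-3,19 475:7,-3,20 478:10,-3,20 481:10,-1,25 484:12,-1,27 487:12,1,31 490:13,2,36 493:16,2,36 496:-0,10,65 499:1,11,68 502:2,11,70 505:5,11,70
194 472:4,-5,20 475:6,-4,22 478:10,-5,21 481:9,-3,27 484:12,-3,27 487:13,-2,31 490:13,-0,35 493:16,-0,35 496:24,-2,28 499:26,-2,29 502:27,-1,33 505:27,-0,37
196 472:4,-7,20 475:7,-7,21 478:11,-7,20 481:10,-5,26 484:11,-4,29 487:13,-3,32 490:14,-3,35 493:17,-3,35 496:24,-4,29 499:27,-4,29 502:27,-3,34 505:27,-2,38
198 472:4,-9,21 475:8,-9,19 478:10,-9,22 481:10,-7,28 484:13,-7,28 487:15,-6,29 490:14,-5,35 493:22,-7,28 496:25,-7,28 499:28,-7,28 502:27,-5,33 505:27,-4,39
200 472:4,-11,21 475:1,-7,33 478:4,-8,32 481:7,-8,32 484:10,-8,33 487:13,-7,33 490:17,-8,32 493:19,-7,33 496:22,-7,33 499:25,-7,33 502:29,-8,31 505:31,-8,33
20 35 200 [0.003  0.0321 0.0274] [0.0005 0.0302 0.02  ] [0.0073 0.0371 0.035 ]
35 50 198 [0.0031 0.0324 0.0426] [0.0006 0.0309 0.0351] [0.0073 0.038  0.05  ]
50 70 282 [0.003  0.0328 0.0597] [0.0005 0.0305 0.05  ] [0.0075 0.0395 0.0699]
70 90 259 [0.0027 0.0333 0.0801] [0.0005 0.0313 0.0702] [0.0069 0.0397 0.0899]
90 105 195 [0.0029 0.0337 0.0975] [0.0005 0.0317 0.0901] [0.0069 0.0395 0.1048]
105 125 184 [0.0019 0.0343 0.1103] [0.0007 0.0322 0.1051] [0.007  0.052  0.1155]
t 6.3 tcp [ 0.436  -0.0069  0.1383] tipM [-45.1   2.4  89.9] F [-0.48  0.68  0.17] Fm [-0.31  0.78  0.17] gap 0.249
shift [ 2.1 52.8 19. ] turn [ 0.32  0.2  -0.01] shift after turn [ 2.  52.9 18.7]
```

```bash
sed -i 's/^TIP=np.array(\[.0033,.0503,.1115\])/TIP=np.array([.0037,.0505,.112])/' h.py; python3 -m pendant '[0,0.001,0.025,0.01,0.3,0.2,0, 0,0.001,0.025,0.009,0,0,0, 0,0,0,0,0,0,0, 0,0,0,0,0,0,0]'
python3 - <<'E'
from h import *
for i in range(1): plan2([-5,0,39])
E
```

```text
time: 6.8
ee_pos: [0.4573, -0.0016, 0.0888]
ee_rot: [-0.549, 0.432, -0.442, 0.562]
contact_force: [-0.9, -0.3, -1.2]
finger_gap: 0.249
t 6.8 tcp [ 0.4573 -0.0016  0.0888] tipM [-22.2   1.8  40.8] F [-0.94 -0.25 -1.21] Fm [-0.97 -0.02 -1.21] gap 0.249
shift [ 1.8  2.1 17.2] turn [-0.05  0.02  0.03] shift after turn [ 1.8  2.1 17.2]
```

```bash
python3 -m pendant '[0,0.001,0.001,0.01,0,0,0, 0,0.001,0.001,0.01,0,0,0, 0,0,0,0,0,0,0]'
python3 - <<'E'
from h import *
import pickle
plan2([22,0,38.5])
p,T=wcap("w5"); pickle.dump((p,T),open("/tmp/w5.pkl","wb"))
import cv2
cv2.imwrite("pics/w5c.png",cv2.resize(p["img"][150:250,380:560],None,fx=4.4,fy=4.4,interpolation=cv2.INTER_CUBIC))
W=cloud(p,T@p["tool_from_camera"]); ok=p["range_z"]>0
m=Mrot().inv().apply((W-M0).reshape(-1,3)).reshape(W.shape)*1000
dk=ok&(abs(m[...,2]-70)<3)&(m[...,0]>-20)&(m[...,0]<88)
for x in (4,8,12):
    s=dk&(abs(m[...,0]-x)<2.5); y=np.sort(m[s][:,1]); g=np.diff(y); k=g.argmax(); print("slot x",x,y[k],y[k+1],y[0],y[-1])
for y0 in (-60,-40,40,60):
    s=dk&(abs(m[...,1]-y0)<5); print(np.percentile(m[s],[1,5],axis=0)[:,0].round(1))
C=cloud(p,p["tool_from_camera"])
k=ok&(C[...,2]>.1)&(C[...,2]<.117)&(abs(C[...,0]-.0037)<.006)&(C[...,1]>.03)&(C[...,1]<.052); print(C[k].min(0),C[k].max(0))
plan2([22,0,38.5])
E
```

```text
time: 7.18
ee_pos: [0.4803, 0.0012, 0.0896]
ee_rot: [-0.549, 0.431, -0.444, 0.562]
contact_force: [-0.2, 0.2, -1.0]
finger_gap: 0.251
t 7.17 tcp [0.4803 0.0012 0.0896] tipM [ 0.9 -0.9 42.1] F [-0.19  0.2  -0.97] Fm [-0.14  0.24 -0.97] gap 0.251
shift [-0.8  3.6 21.2] turn [-0.26  0.02  0.15] shift after turn [-0.8  3.5 21.3]
slot x 4 -9.97961699728589 9.673194651465254 -76.0943931371301 79.46299630929859
slot x 8 -9.953285179161233 9.673194651465254 -79.50092246765746 79.46533141933634
slot x 12 -9.827340396688331 9.583871813691829 -80.44833975953092 79.46692565434145
[0.6 2.9]
[0.3 2.7]
[0.1 2.8]
[0.2 2.9]
[0.00061438 0.03199761 0.10003753] [0.00688455 0.05164789 0.11557121]
t 7.22 tcp [0.4798 0.0013 0.0895] tipM [ 0.4 -0.8 41.9] F [0.45 0.05 0.02] Fm [ 0.45 -0.06  0.02] gap 0.252
shift [-0.7  3.5 21.7] turn [-0.24  0.02  0.14] shift after turn [-0.7  3.4 21.7]
```

View pics/w5c.png

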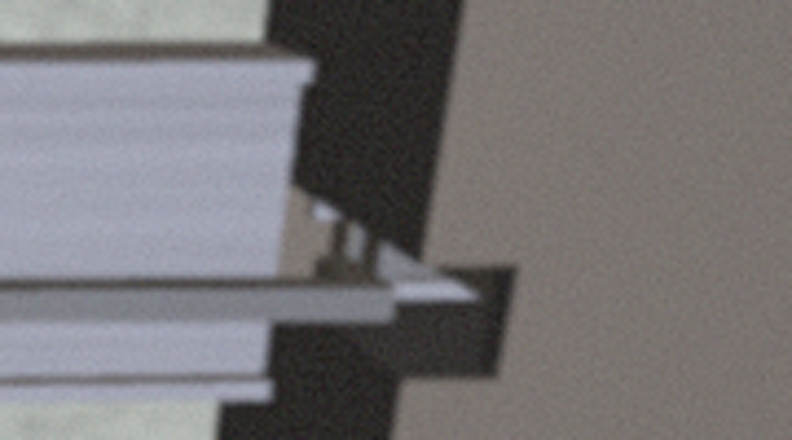

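```bash
python3 -m pendant '[0,-0.0005,0.003,0.006,-0.2,0,0.1, 0,0,0.001,0.007,0,0,0, 0,0,0.0005,0.005,0,0,0]'
python3 - <<'E'
from h import *
plan2([22,0,38.5])
E
```

```text
time: 7.6
ee_pos: [0.4981, 0.0062, 0.0851]
ee_rot: [-0.549, 0.432, -0.442, 0.562]
contact_force: [-0.2, -0.3, -0.9]
finger_gap: 0.253
t 7.6 tcp [0.4981 0.0062 0.0851] tipM [19.1 -0.2 37.1] F [-0.16 -0.34 -0.87] Fm [-0.23 -0.3  -0.87] gap 0.253
shift [-0.2 -1.4  2.9] turn [-0.01 -0.01  0.03] shift after turn [-0.2 -1.4  2.9]
```

```bash
python3 -m pendant '[0,0,-0.0005,0.002,0,0,0, 0,0,0,0.0015,0,0,0]'
python3 - <<'E'
from h import *
plan2([22,0,38.5])
E
python3 -m pendant '[0,0,0,0.0015,0,0,0]'
python3 - <<'E'
from h import *
plan2([22,0,38.5])
E
```

```text
time: 7.85
ee_pos: [0.5018, 0.0072, 0.0855]
ee_rot: [-0.55, 0.433, -0.442, 0.562]
contact_force: [0.7, -0.6, -1.6]
finger_gap: 0.251
t 7.85 tcp [0.5018 0.0072 0.0855] tipM [23.  -0.1 37.5] F [ 0.7  -0.57 -1.58] Fm [ 0.55 -0.72 -1.58] gap 0.251
shift [-0.1 -1.  -1. ] turn [0.01 0.01 0.02] shift after turn [-0.1 -1.  -1. ]
time: 7.98
ee_pos: [0.5031, 0.0075, 0.0855]
ee_rot: [-0.55, 0.433, -0.442, 0.561]
contact_force: [-4.0, 0.3, 2.1]
finger_gap: 0.252
t 7.97 tcp [0.5031 0.0075 0.0855] tipM [24.3 -0.1 37.4] F [-4.    0.27  2.15] Fm [-3.82  1.21  2.15] gap 0.252
shift [-0.1 -1.1 -2.3] turn [0.04 0.01 0.01] shift after turn [-0.1 -1.1 -2.3]
```

```bash
python3 -m pendant '[0,0,0,-0.002,0,0,0, 0,0,0.003,0,0,0,0, 0,0,0.002,0,0,0,0]'
python3 - <<'E'
from h import *
plan2([22,0,30.5])
E
```

```text
time: 8.35
ee_pos: [0.5012, 0.007, 0.0803]
ee_rot: [-0.55, 0.433, -0.442, 0.561]
contact_force: [0.1, -0.4, -0.2]
finger_gap: 0.252
t 8.35 tcp [0.5012 0.007  0.0803] tipM [22.3 -0.1 32.3] F [ 0.06 -0.39 -0.2 ] Fm [-0.03 -0.4  -0.2 ] gap 0.252
shift [-0.1  1.8 -0.4] turn [0.01 0.   0.02] shift after turn [-0.1  1.8 -0.4]
```

```bash
python3 -m pendant '[0,0,0.002,0,0,0,0, 0,0,0,-0.001,0,0,0]'
python3 - <<'E'
from h import *
plan2([22,0,30.5])
E
python3 -m pendant '[0,0,0,-0.0015,0,0,0]'
python3 - <<'E'
from h import *
plan2([22,0,30.5])
E
```

```text
time: 8.6
ee_pos: [0.5, 0.0068, 0.0779]
ee_rot: [-0.55, 0.433, -0.442, 0.561]
contact_force: [-0.4, 0.2, -1.4]
finger_gap: 0.252
t 8.6 tcp [0.5    0.0068 0.0779] tipM [21.1 -0.  29.8] F [-0.4   0.17 -1.35] Fm [-0.35  0.26 -1.35] gap 0.252
shift [-0.  -0.6  0.8] turn [0.03 0.   0.01] shift after turn [-0.  -0.6  0.8]
time: 8.72
ee_pos: [0.4989, 0.0065, 0.0779]
ee_rot: [-0.549, 0.433, -0.442, 0.562]
contact_force: [4.0, 1.2, -4.8]
finger_gap: 0.25
t 8.72 tcp [0.4989 0.0065 0.0779] tipM [20.  -0.1 29.9] F [ 3.98  1.16 -4.84] Fm [ 4.14  0.19 -4.84] gap 0.25
shift [-0.1 -0.6  2. ] turn [-0.02 -0.    0.02] shift after turn [-0.1 -0.6  2. ]
```

```bash
python3 -m pendant '[0,0,0.0002,-0.001,0,0,0]'
python3 - <<'E'
from h import *
plan2([10,0,30])
E
python3 -m pendant '[0,0,0.0002,-0.0015,0,0,0]'
python3 - <<'E'
from h import *
plan2([10,0,30])
E
```

```text
time: 8.85
ee_pos: [0.4987, 0.0063, 0.0778]
ee_rot: [-0.549, 0.432, -0.443, 0.562]
contact_force: [4.8, 0.8, -4.1]
finger_gap: 0.256
t 8.85 tcp [0.4987 0.0063 0.0778] tipM [19.9 -0.3 30.1] F [ 4.79  0.77 -4.05] Fm [ 4.83 -0.37 -4.05] gap 0.256
shift [-0.2 -0.4 -9.8] turn [-0.14 -0.02  0.04] shift after turn [-0.3 -0.4 -9.8]
time: 8.98
ee_pos: [0.4981, 0.006, 0.0779]
ee_rot: [-0.548, 0.431, -0.444, 0.562]
contact_force: [5.4, 0.7, -3.9]
finger_gap: 0.252
t 8.97 tcp [0.4981 0.006  0.0779] tipM [19.3 -0.5 30.4] F [ 5.37  0.72 -3.94] Fm [ 5.39 -0.56 -3.94] gap 0.252
shift [-0.4 -0.4 -9.1] turn [-0.25 -0.02  0.06] shift after turn [-0.4 -0.3 -9.1]
```

```bash
python3 -m pendant '[0,-0.0003,0.0002,-0.002,-0.2,0,0]'
python3 - <<'E'
from h import *
plan2([10,0,30])
E
python3 -m pendant '[0,-0.0002,0.0002,-0.002,-0.2,0,0]'
python3 - <<'E'
from h import *
plan2([10,0,30])
E
```

```text
time: 9.1
ee_pos: [0.4968, 0.0058, 0.0779]
ee_rot: [-0.549, 0.432, -0.443, 0.562]
contact_force: [4.3, 0.5, -3.4]
finger_gap: 0.251
t 9.1 tcp [0.4968 0.0058 0.0779] tipM [17.9 -0.5 30.2] F [ 4.3   0.51 -3.39] Fm [ 4.3  -0.51 -3.39] gap 0.251
shift [-0.3 -0.3 -7.8] turn [-0.14 -0.03  0.08] shift after turn [-0.3 -0.2 -7.8]
time: 9.22
ee_pos: [0.4956, 0.0055, 0.0782]
ee_rot: [-0.549, 0.432, -0.443, 0.561]
contact_force: [4.4, 0.6, -2.9]
finger_gap: 0.249
t 9.22 tcp [0.4956 0.0055 0.0782] tipM [16.6 -0.5 30.2] F [ 4.41  0.57 -2.88] Fm [ 4.42 -0.48 -2.88] gap 0.249
shift [-0.3 -0.  -6.6] turn [-0.05 -0.04  0.12] shift after turn [-0.3 -0.  -6.6]
```

```bash
python3 -m pendant '[0,-0.0002,0.0002,-0.003,-0.1,0,0.1, 0,-0.0002,0.0003,-0.003,-0.1,0,0, 0,0,0.0002,-0.003,-0.1,0,0]'
python3 - <<'E'
from h import *
import cv2
plan2([0,0,30])
p,T=wcap("w6"); 
cv2.imwrite("pics/w6c.png",cv2.resize(p["img"][150:250,380:560],None,fx=4.4,fy=4.4,interpolation=cv2.INTER_CUBIC))
W=cloud(p,T@p["tool_from_camera"]); ok=p["range_z"]>0
m=Mrot().inv().apply((W-M0).reshape(-1,3)).reshape(W.shape)*1000
k=ok&(abs(m[...,1])<9)&(m[...,0]>-10)&(m[...,0]<20)&(m[...,2]>25.5)&(m[...,2]<31);print(np.percentile(m[k],[1,5,50],axis=0).round(1),k.sum())
C=cloud(p,p["tool_from_camera"])
for lo,hi in ((20,35),(50,70),(90,105)):
    k=ok&(C[...,2]>lo/1e3)&(C[...,2]<hi/1e3)&(abs(C[...,0])<.02)&(C[...,1]>.01)&(C[...,1]<.048); print(np.median(C[k],0).round(4),C[k].min(0).round(4))
plan2([0,0,30])
E
```

```text
time: 9.6
ee_pos: [0.4895, 0.0037, 0.0787]
ee_rot: [-0.549, 0.432, -0.443, 0.561]
contact_force: [7.1, 2.1, -4.2]
finger_gap: 0.251
t 9.6 tcp [0.4895 0.0037 0.0787] tipM [10.3 -0.8 30.9] F [ 7.07  2.14 -4.24] Fm [ 7.38  0.42 -4.24] gap 0.251
shift [ -0.6   0.4 -10.2] turn [-0.1  -0.05  0.11] shift after turn [ -0.6   0.4 -10.2]
[[ 0.5 -2.6 25.7]
 [ 0.7 -2.2 25.9]
 [ 2.2  2.7 29.4]] 92
[0.0022 0.0321 0.0274] [0.0001 0.03   0.02  ]
[0.0023 0.0323 0.0599] [0.     0.0302 0.0503]
[-0.007   0.0304  0.1026] [-0.0199  0.01    0.09  ]
t 9.65 tcp [0.4892 0.0037 0.0786] tipM [ 9.9 -0.7 30.8] F [ 4.61  1.42 -2.1 ] Fm [ 4.81  0.3  -2.1 ] gap 0.253
shift [-0.5  0.4 -9.9] turn [-0.08 -0.05  0.1 ] shift after turn [-0.5  0.4 -9.9]
```

View pics/w6c.png

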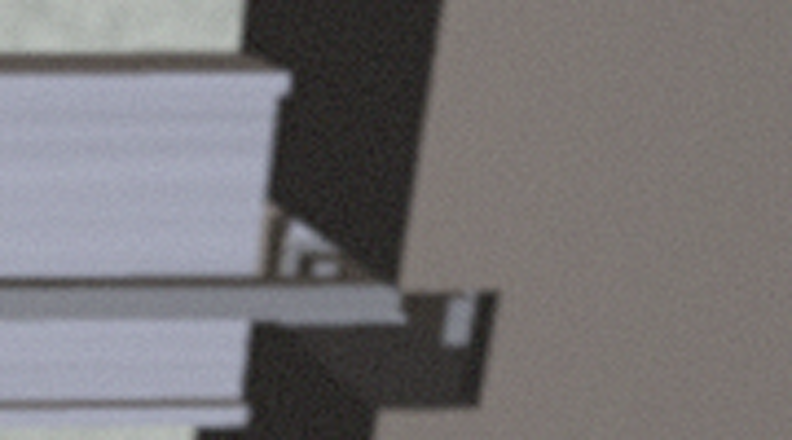

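```bash
python3 -m pendant '[0,-0.0003,0.0006,-0.003,-0.1,0,0.1, 0,-0.0002,0.0003,-0.003,-0.05,0,0, 0,-0.0001,0.0003,-0.003,-0.05,0,0, 0,0,0.0003,-0.003,-0.05,0,0]'
python3 - <<'E'
from h import *
plan2([0,0,30])
E
```

```text
time: 10.15
ee_pos: [0.4813, 0.0016, 0.0785]
ee_rot: [-0.548, 0.431, -0.445, 0.563]
contact_force: [6.5, 1.9, -6.0]
finger_gap: 0.249
t 10.15 tcp [0.4813 0.0016 0.0785] tipM [ 2.1 -1.  31.2] F [ 6.55  1.93 -5.97] Fm [ 6.82  0.34 -5.97] gap 0.249
shift [-0.7  0.4 -1.8] turn [-0.36 -0.08  0.12] shift after turn [-0.7  0.4 -1.8]
```

```bash
python3 -m pendant '[0,-0.0006,0.001,-0.002,-0.3,-0.1,0.1, 0,-0.0003,0.0006,-0.003,-0.1,0,0, 0,-0.0002,0.0005,-0.003,-0.1,0,0]'
python3 - <<'E'
from h import *
plan2([0,0,30])
E
```

```text
time: 10.52
ee_pos: [0.4761, 0.0006, 0.0777]
ee_rot: [-0.549, 0.431, -0.444, 0.562]
contact_force: [5.8, 1.8, -2.4]
finger_gap: 0.25
t 10.53 tcp [0.4761 0.0006 0.0777] tipM [-3.4 -0.5 30.1] F [ 5.77  1.8  -2.37] Fm [ 6.04  0.4  -2.37] gap 0.25
shift [-0.4 -0.2  3.6] turn [-0.21  0.    0.12] shift after turn [-0.4 -0.2  3.6]
```

```bash
python3 -m pendant '[0,-0.0004,0.0005,-0.003,-0.2,0,0.1, 0,-0.0002,0.0005,-0.003,-0.1,0,0, 0,-0.0002,0.0005,-0.003,-0.1,0,0, 0,-0.0002,0.0005,-0.003,-0.1,0,0]'
python3 - <<'E'
from h import *
plan2([-20,0,30])
E
python3 -m pendant '[0,-0.0002,0.0005,-0.003,-0.2,0,0.1, 0,-0.0002,0.0005,-0.003,-0.1,0,0, 0,-0.0002,0.0005,-0.003,-0.1,0,0, 0,-0.0002,0.0005,-0.003,-0.1,0,0]'
python3 - <<'E'
from h import *
plan2([-20,0,30])
E
```

```text
time: 11.02
ee_pos: [0.468, -0.0015, 0.0778]
ee_rot: [-0.549, 0.431, -0.444, 0.562]
contact_force: [5.1, 2.2, -3.2]
finger_gap: 0.251
t 11.03 tcp [ 0.468  -0.0015  0.0778] tipM [-11.7  -0.8  30.2] F [ 5.14  2.16 -3.25] Fm [ 5.51  0.89 -3.25] gap 0.251
shift [-0.6 -0.5 -8.1] turn [-0.21 -0.03  0.18] shift after turn [-0.6 -0.4 -8.1]
time: 11.52
ee_pos: [0.4601, -0.0036, 0.0778]
ee_rot: [-0.549, 0.431, -0.444, 0.562]
contact_force: [5.3, 1.2, -2.9]
finger_gap: 0.254
t 11.53 tcp [ 0.4601 -0.0036  0.0778] tipM [-19.9  -1.1  30.3] F [ 5.28  1.23 -2.93] Fm [ 5.42 -0.05 -2.93] gap 0.254
shift [-0.8 -0.2  0.1] turn [-0.23 -0.06  0.21] shift after turn [-0.8 -0.2  0.1]
```

Bar centre is now about x = 8.5. I'll check with a picture.

```bash
python3 - <<'E'
from h import *
import cv2
p,T=wcap("w7"); 
cv2.imwrite("pics/w7c.png",cv2.resize(p["img"][150:250,380:560],None,fx=4.4,fy=4.4,interpolation=cv2.INTER_CUBIC))
E
python3 -m pendant '[0,-0.0006,0.0005,-0.003,-0.2,-0.05,0.2, 0,-0.0004,0.0005,-0.003,-0.1,0,0, 0,-0.0003,0.0005,-0.003,-0.1,0,0, 0,-0.0003,0.0005,-0.003,-0.1,0,0]'
python3 - <<'E'
from h import *
plan2([-40,0,30])
E
```

```text
time: 12.08
ee_pos: [0.451, -0.0052, 0.0775]
ee_rot: [-0.549, 0.432, -0.444, 0.561]
contact_force: [5.1, 0.8, -2.5]
finger_gap: 0.25
t 12.07 tcp [ 0.451  -0.0052  0.0775] tipM [-29.2  -0.5  29.7] F [ 5.08  0.83 -2.53] Fm [ 5.13 -0.38 -2.53] gap 0.25
shift [ -0.3  -0.8 -10.7] turn [-0.12 -0.03  0.15] shift after turn [ -0.3  -0.8 -10.7]
```

View pics/w7c.png

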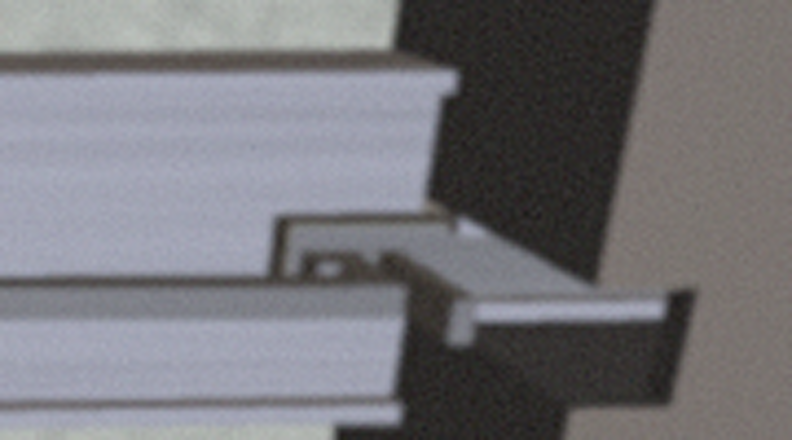

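```bash
python3 -m pendant '[0,-0.0004,0,-0.003,-0.1,0,0.1, 0,-0.0002,0.0003,-0.003,-0.1,0,0, 0,-0.0002,0.0003,-0.003,-0.1,0,0, 0,-0.0002,0.0003,-0.003,-0.1,0,0, 0,-0.0002,0.0003,-0.003,-0.1,0,0, 0,-0.0002,0.0003,-0.003,-0.1,0,0]'
python3 - <<'E'
from h import *
plan2([-50,0,30])
E
python3 -m pendant '[0,-0.0003,0.0003,-0.003,-0.1,0,0.1, 0,-0.0002,0.0003,-0.003,-0.1,0,0, 0,-0.0002,0.0003,-0.003,-0.1,0,0, 0,-0.0002,0.0003,-0.003,-0.1,0,0, 0,-0.0002,0.0003,-0.003,-0.1,0,0, 0,-0.0002,0.0003,-0.003,-0.1,0,0]'
python3 - <<'E'
from h import *
plan2([-70,0,30])
E
```

```text
time: 12.82
ee_pos: [0.4343, -0.0086, 0.0772]
ee_rot: [-0.551, 0.433, -0.442, 0.559]
contact_force: [2.1, -0.1, 0.2]
finger_gap: 0.252
t 12.82 tcp [ 0.4343 -0.0086  0.0772] tipM [-46.6   0.1  28.6] F [ 2.14 -0.09  0.17] Fm [ 2.06 -0.59  0.17] gap 0.252
shift [ 0.4 -0.9 -3.6] turn [ 0.3  -0.05  0.15] shift after turn [ 0.4 -0.9 -3.6]
time: 13.58
ee_pos: [0.4171, -0.0122, 0.0761]
ee_rot: [-0.553, 0.435, -0.44, 0.557]
contact_force: [2.6, 0.6, 1.9]
finger_gap: 0.249
t 13.57 tcp [ 0.4171 -0.0122  0.0761] tipM [-64.6   0.7  26.7] F [2.57 0.58 1.95] Fm [ 2.63 -0.04  1.95] gap 0.249
shift [ 1.  -1.9 -6. ] turn [ 0.73 -0.07  0.13] shift after turn [ 0.9 -2.  -6. ]
```

```bash
python3 -m pendant '[0,0.0003,-0.001,-0.003,0.4,0,0.1, 0,0.0003,-0.0005,-0.003,0.2,0,0, 0,0,0,-0.003,0,0,0, 0,0,0,-0.003,0,0,0, 0,0,0,-0.003,0,0,0, 0,0,0,-0.003,0,0,0, 0,0,0,-0.003,0,0,0]'
python3 - <<'E'
from h import *
import cv2
plan2([-90,0,30])
p,T=wcap("w8"); 
cv2.imwrite("pics/w8c.png",cv2.resize(p["img"][130:260,300:560],None,fx=3,fy=3,interpolation=cv2.INTER_CUBIC))
E
```

```text
time: 14.45
ee_pos: [0.3937, -0.0177, 0.0765]
ee_rot: [-0.55, 0.434, -0.441, 0.56]
contact_force: [0.8, 0.4, -0.8]
finger_gap: 0.253
t 14.45 tcp [ 0.3937 -0.0177  0.0765] tipM [-88.1   1.   28. ] F [ 0.81  0.45 -0.76] Fm [ 0.9   0.24 -0.76] gap 0.253
shift [ 1.1 -1.5 -2.1] turn [ 0.27 -0.06 -0.06] shift after turn [ 1.1 -1.5 -2.1]
```

View pics/w8c.png

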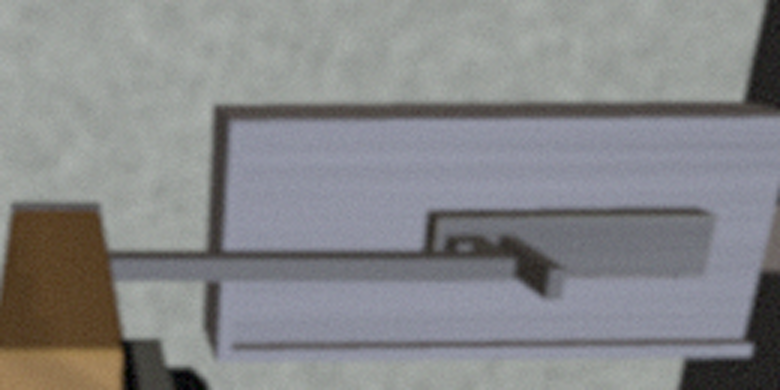

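```bash
python3 -m pendant '[0,0,-0.001,0.002,0,0,0, 0,0,-0.005,0,0,0,0, 0,0,-0.02,0,0.3,0,0, 0,0,-0.03,0,0,0,0, 0,0,-0.03,0,0,0,0, 0,0,0,0,0,0,0]'
python3 - <<'E'
from h import *
import cv2,pickle
plan2([-90,0,80])
p,T=wcap("w9"); pickle.dump((p,T),open("/tmp/w9.pkl","wb"))
W=cloud(p,T@p["tool_from_camera"]); ok=p["range_z"]>0
m=Mrot().inv().apply((W-M0).reshape(-1,3)).reshape(W.shape)*1000
k=ok&(abs(m[...,1])<20)&(m[...,0]>-130)&(m[...,0]<5)&(abs(m[...,2]-28)<2.5)
print(k.sum(),np.median(m[k],0),cv2.minAreaRect(m[k][:,:2].astype(np.float32)))
E
```

```text
time: 15.25
ee_pos: [0.3907, -0.017, 0.1637]
ee_rot: [-0.55, 0.436, -0.439, 0.56]
contact_force: [-0.5, -0.2, -0.8]
finger_gap: 0.251
t 15.25 tcp [ 0.3907 -0.017   0.1637] tipM [-91.1   2.7 114.8] F [-0.52 -0.22 -0.84] Fm [-0.55 -0.09 -0.84] gap 0.251
shift [ 2.6 35.7  0.2] turn [ 0.43 -0.01 -0.26] shift after turn [ 2.5 35.7 -0. ]
1033 [-54.41884621   1.28962529  28.3205897 ] ((-48.604129791259766, -2.030487060546875), (101.26631927490234, 39.75735855102539), 2.4356813430786133)
```

View pics/w9.png

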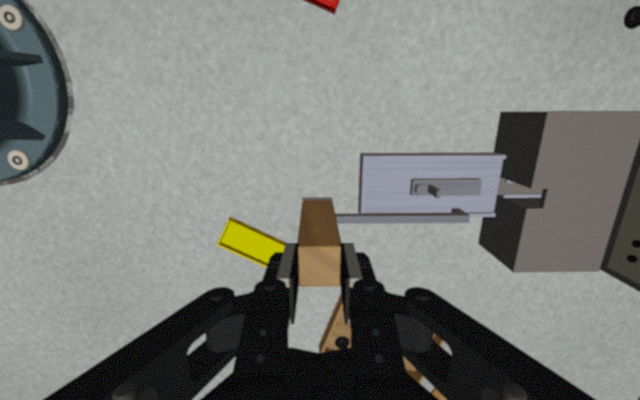

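```bash
python3 - <<'E'
from h import *
import pickle
p,T=pickle.load(open("/tmp/w9.pkl","rb"))
W=cloud(p,T@p["tool_from_camera"])
m=Mrot().inv().apply((W-M0).reshape(-1,3)).reshape(W.shape)*1000
for r in (181,184,191,194): print(r,' '.join("%d:%.0f,%.0f,%.0f"%(c,*m[r,c]) for c in list(range(404,420,3))+list(range(445,500,4))))
# tray from world, tool target
w1=pickle.load(open("/tmp/w1.pkl","rb"))
E
```

```text
181 404:-106,5,19 407:-103,5,19 410:-100,6,21 413:-99,7,28 416:-96,7,29 419:-92,7,29 445:-64,7,29 449:-59,7,28 453:-55,7,29 457:-51,7,28 461:-47,7,29 465:-41,7,27 469:-38,7,28 473:-33,7,28 477:-29,7,28 481:-24,7,28 485:-15,5,19 489:-11,5,20 493:-6,5,20 497:-2,5,20
184 404:-106,2,22 407:-103,2,21 410:-100,2,22 413:-99,4,29 416:-95,4,27 419:-92,4,29 445:-64,4,29 449:-59,4,28 453:-55,4,29 457:-50,4,28 461:-47,4,29 465:-42,4,28 469:-38,4,30 473:-33,4,28 477:-28,4,28 481:-24,4,29 485:-15,2,20 489:-11,2,22 493:-6,2,20 497:-2,2,21
191 404:-105,-6,21 407:-102,-6,20 410:-99,-6,22 413:-98,-4,28 416:-96,-3,33 419:-93,-2,34 445:-62,-4,27 449:-59,-4,30 453:-54,-4,29 457:-49,-4,28 461:-45,-4,29 465:-40,-4,28 469:-36,-4,28 473:-31,-4,28 477:-27,-4,28 481:-18,-7,20 485:-14,-6,21 489:-8,-7,19 493:-4,-7,20 497:0,-6,20
194 404:-105,-9,21 407:-102,-9,21 410:-98,-9,21 413:-97,-8,27 416:-94,-7,29 419:-91,-8,27 445:-62,-8,28 449:-58,-8,28 453:-54,-7,29 457:-49,-8,28 461:-45,-7,29 465:-40,-7,29 469:-35,-8,28 473:-32,-7,30 477:-26,-8,28 481:-18,-10,21 485:-14,-9,22 489:-9,-10,22 493:-3,-10,20 497:1,-10,20
```

```bash
cat >> h.py <<'E'
def plan3(z,yaw=-2.4,h=(.4488,.2655)):
    o=env.get_obs(); Rc=R.from_quat(o["ee_rot"])
    Rt=R.from_euler('z',yaw,degrees=True)*R.from_matrix(np.array([[0,0,1],[-1,0,0],[0,-1,0.]]))*R.from_rotvec([PITCH,0,0])
    tcp=np.array([*h,z]); off=Rt.apply([.0037,0,0]); off[2]=0; tcp=tcp-off
    print("t",round(o["time"],2),"tcp",o["ee_pos"].round(4),"F",o["contact_force"].round(2),"gap",round(o["finger_gap"],3),"q",o["qpos"].round(2))
    print("shift",(Rc.inv().apply(tcp-o["ee_pos"])*1000).round(1),"turn",np.degrees((Rc.inv()*Rt).as_rotvec()).round(2))
E
python3 - <<'E'
from h import *
plan3(.15)
E
```

```text
t 15.3 tcp [ 0.3896 -0.0166  0.1622] F [-0.12 -0.43 -2.28] gap 0.253 q [-0.36 -0.24  2.09  0.01  1.29 -0.6 ]
shift [-263.8   15.4  124.5] turn [ 0.6  15.94 -0.62]
```

```bash
python3 -m pendant '[0,-0.05,0,0.024,0,0,0, 0,-0.05,0.001,0.024,0,0,0, 0,-0.05,0.002,0.024,0,0,0, 0,-0.05,0.003,0.024,0,0,0, 0,-0.05,0.003,0.024,0.3,0,-0.3, 0,0,0,0,0.3,8,-0.3, 0,0,0,0,0,8,0, 0,0,0,0,0,0,0]'
python3 - <<'E'
from h import *
plan3(.15)
import pickle
p,T=wcap("w10"); pickle.dump((p,T),open("/tmp/w10.pkl","wb"))
W=cloud(p,T@p["tool_from_camera"]); ok=p["range_z"]>0
m=ok&(W[...,0]>.38)&(W[...,0]<.62)&(abs(W[...,1]-.262)<.05)&(abs(W[...,2]-.0155)<.004)
import cv2
print(cv2.minAreaRect(W[m][:,:2].astype(np.float32)),m.sum(),np.median(W[m],0))
E
```

```text
time: 16.3
ee_pos: [0.4423, 0.2608, 0.141]
ee_rot: [0.487, -0.511, 0.515, -0.486]
contact_force: [-0.5, -0.4, -1.9]
finger_gap: 0.255
t 16.3 tcp [0.4423 0.2608 0.141 ] F [-0.48 -0.39 -1.92] gap 0.255 q [ 0.31  0.1   1.81 -0.01  1.22  0.36]
shift [-8.7 -9.1  6.3] turn [ 1.09 -0.66  0.33]
((0.5017242431640625, 0.26333191990852356), (0.05436564236879349, 0.1701737940311432), 87.73046112060547) 1713 [0.51226108 0.27244774 0.01580065]
```

View pics/w10.png

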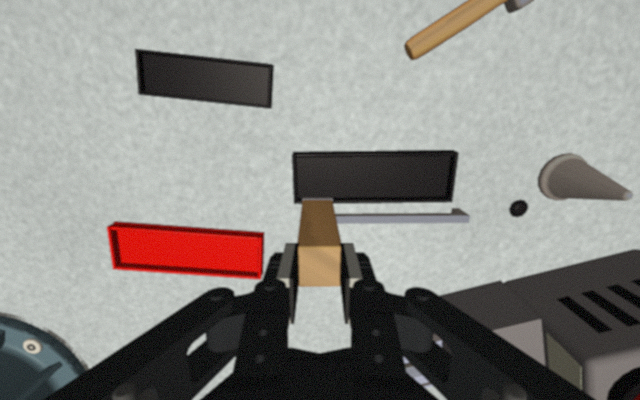

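```bash
python3 - <<'E'
from h import *
import pickle
p,T=pickle.load(open("/tmp/w10.pkl","rb")); C=cloud(p,p["tool_from_camera"]); ok=p["range_z"]>0
for lo,hi in ((20,35),(35,50),(50,70),(70,90),(90,105),(105,125)):
    k=ok&(C[...,2]>lo/1e3)&(C[...,2]<hi/1e3)&(abs(C[...,0])<.02)&(C[...,1]>.01)&(C[...,1]<.06)
    print(lo,np.median(C[k],0).round(4),C[k].min(0).round(4),C[k].max(0).round(4))
E
python3 -m pendant '[0,-0.0045,0.015,0.003,0.5,-0.6,0.3, 0,-0.0045,0.015,0.003,0.5,0,0, 0,0,0.02,0,0,0,0, 0,0,0,0,0,0,0]'
python3 - <<'E'
from h import *
plan3(.058)
E
```

```text
20 [0.0027 0.032  0.0276] [0.     0.0297 0.02  ] [0.0067 0.0368 0.035 ]
35 [0.003  0.0324 0.0426] [0.0001 0.0302 0.035 ] [0.007  0.0373 0.05  ]
50 [0.0028 0.0328 0.0603] [0.0003 0.0307 0.05  ] [0.007  0.0397 0.07  ]
70 [0.0026 0.0333 0.0799] [0.0003 0.0313 0.0701] [0.0071 0.0396 0.09  ]
90 [0.0025 0.0336 0.0974] [0.0004 0.0318 0.09  ] [0.0064 0.0398 0.105 ]
105 [0.0016 0.0345 0.1101] [0.0005 0.032  0.105 ] [0.0068 0.0519 0.1151]
time: 16.85
ee_pos: [0.4481, 0.2675, 0.0875]
ee_rot: [0.488, -0.503, 0.513, -0.496]
contact_force: [0.1, 0.1, -0.5]
finger_gap: 0.255
t 16.85 tcp [0.4481 0.2675 0.0875] F [ 0.11  0.14 -0.5 ] gap 0.255 q [ 0.32  0.18  1.85 -0.01  1.1   0.35]
shift [-1.8 29.5  0.2] turn [0.25 0.55 0.11]
```

Grip unchanged. Descend.

```bash
python3 -m pendant '[0,-0.002,0.012,0,0.3,0.5,0.1, 0,0,0.012,0,0,0,0, 0,0,0.003,0,0,0,0, 0,0,0.001,0,0,0,0]'
python3 - <<'E'
from h import *
plan3(.0555)
E
```

```text
time: 17.35
ee_pos: [0.4498, 0.2694, 0.0589]
ee_rot: [0.484, -0.504, 0.516, -0.496]
contact_force: [-0.4, 0.3, -1.6]
finger_gap: 0.253
t 17.35 tcp [0.4498 0.2694 0.0589] F [-0.45  0.32 -1.59] gap 0.253 q [ 0.32  0.23  1.86 -0.01  1.03  0.36]
shift [ 0.3  3.4 -0.9] turn [-0.16  0.1  -0.03]
```

```bash
python3 -m pendant '[0,0,0.002,-0.001,-0.2,0,0, 0,0,0.001,0,0,0,0]'
python3 - <<'E'
from h import *
plan3(.0555)
E
python3 -m pendant '[0,0,0.0015,0,0,0,0]'
python3 - <<'E'
from h import *
plan3(.0555)
E
```

```text
time: 17.6
ee_pos: [0.4493, 0.2697, 0.0563]
ee_rot: [0.484, -0.504, 0.515, -0.496]
contact_force: [0.2, 0.1, -0.8]
finger_gap: 0.252
t 17.6 tcp [0.4493 0.2697 0.0563] F [ 0.2   0.06 -0.82] gap 0.252 q [ 0.32  0.23  1.86 -0.01  1.03  0.36]
shift [ 0.5  0.8 -0.3] turn [-0.01  0.11 -0.06]
time: 17.73
ee_pos: [0.4495, 0.2698, 0.055]
ee_rot: [0.484, -0.504, 0.515, -0.496]
contact_force: [0.6, -0.2, -1.4]
finger_gap: 0.251
t 17.73 tcp [0.4495 0.2698 0.055 ] F [ 0.62 -0.25 -1.4 ] gap 0.251 q [ 0.32  0.23  1.86 -0.01  1.02  0.36]
shift [ 0.6 -0.5 -0.6] turn [-0.04  0.11 -0.07]
```

```bash
python3 -m pendant '[0,0,0.0015,0,0,0,0]'
python3 - <<'E'
from h import *
plan3(.0555)
E
```

```text
time: 17.85
ee_pos: [0.4503, 0.2701, 0.0546]
ee_rot: [0.484, -0.504, 0.516, -0.496]
contact_force: [-3.7, -0.8, 14.5]
finger_gap: 0.25
t 17.85 tcp [0.4503 0.2701 0.0546] F [-3.72 -0.8  14.51] gap 0.25 q [ 0.32  0.23  1.86 -0.01  1.02  0.36]
shift [ 0.9 -1.  -1.3] turn [-0.11  0.11 -0.1 ]
```

```bash
python3 -m pendant '[0,0,-0.0003,0,0,0,0, 0.35,0,0,0,0,0,0, 0.5,0,0,0,0,0,0, 0.7,0,0,0,0,0,0, 0.7,0,0,0,0,0,0]'
python3 - <<'E'
from h import *
plan3(.0555)
p,T=wcap("w11")
E
```

```text
time: 18.48
ee_pos: [0.4508, 0.2702, 0.0552]
ee_rot: [0.483, -0.504, 0.516, -0.497]
contact_force: [-0.5, 0.8, -1.3]
finger_gap: 0.703
t 18.48 tcp [0.4508 0.2702 0.0552] F [-0.54  0.84 -1.28] gap 0.703 q [ 0.32  0.23  1.86 -0.01  1.02  0.36]
shift [ 1.1 -0.3 -1.8] turn [-0.18  0.12 -0.12]
```

View pics/w11.png

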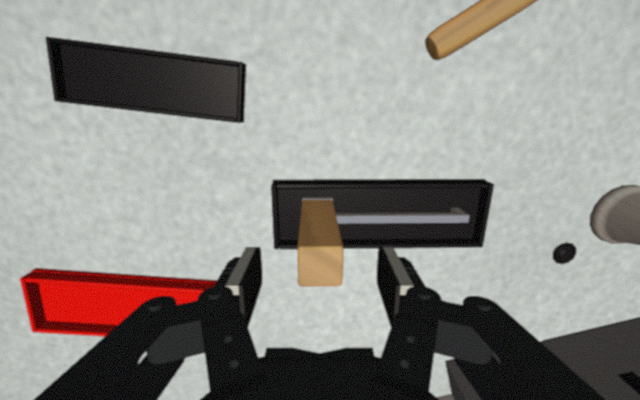

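The pick stands free in the tray, with its handle at (320,240) between open pads. Next I'll retract straight up.

```bash
python3 -m pendant '[0.8,0,-0.03,-0.001,0,0,0, 0.8,0,-0.05,0,0,0,0, 0.8,0,-0.05,0,0,0,0, 0.8,0,-0.05,0,0,0,0, 0.8,0,0,0,0,0,0]'
python3 - <<'E'
from h import *
import cv2
plan3(.2)
t=imaging.capture("top"); cv2.imwrite("pics/top1.png",t["img"]); s=imaging.capture("side"); cv2.imwrite("pics/side1.png",s["img"])
p,T=wcap("w12")
for n,q in (("top",t),("side",s)):
    for th in ("cone","lid","stray","pick","pick_tip","bar"): print(n,th,[(r["centre"],r["p"]) for r in imaging.place_of(q,th)[:1]])
W=cloud(p,T@p["tool_from_camera"]); ok=p["range_z"]>0
nh=ok&(abs(W[...,0]-.445)<.04)&(abs(W[...,1]-.265)<.035)
for z in (.094,.094):
    m=nh&(abs(W[...,2]-z)<.004); print(m.sum(),W[m].mean(0).round(4),cv2.minAreaRect(W[m][:,:2].astype(np.float32)), W[m][:,2].std())
# arm heights along
m=ok&(W[...,0]>.47)&(W[...,0]<.56)&(abs(W[...,1]-.262)<.012)&(W[...,2]>.019)&(W[...,2]<.03); A=W[m]
print("arm slope",np.polyfit(A[:,0],A[:,2],1), np.polyfit(A[:,0],A[:,1],1))
M=lambda c: Mrot().inv().apply(np.array(c)-M0)*1000
for r in imaging.place_of(t,"bar")[:1]: print(M(r["centre"]))
E
```

```text
time: 19.15
ee_pos: [0.4444, 0.2697, 0.2397]
ee_rot: [0.484, -0.504, 0.515, -0.496]
contact_force: [-0.0, 0.7, 1.3]
finger_gap: 0.798
t 19.15 tcp [0.4444 0.2697 0.2397] F [-0.04  0.72  1.33] gap 0.798 q [ 0.32  0.01  1.71 -0.01  1.4   0.36]
shift [ 0.4 39.8  3.7] turn [-0.04  0.1  -0.07]
top cone [([0.7079, 0.2513, -0.0003], 0.84)]
top lid [([0.6915, -0.3093, 0.0028], 0.69)]
top stray []
top pick [([0.4506, 0.2682, 0.003], 0.66)]
top pick_tip [([0.5598, 0.2638, 0.0093], 0.81)]
top bar [([0.5318, 0.0093, 0.0209], 0.54)]
side cone [([0.7067, 0.2528, 0.0011], 0.72)]
side lid [([0.6854, -0.3034, 0.0022], 0.76)]
side stray [([0.6591, 0.2182, -0.0041], 0.41)]
side pick [([0.4474, 0.2634, 0.002], 0.75)]
side pick_tip [([0.5605, 0.2657, 0.0042], 0.62)]
side bar [([0.5295, 0.0163, 0.0197], 0.59)]
463 [0.452  0.2673 0.094 ] ((0.45231208205223083, 0.26682665944099426), (0.023693272843956947, 0.023155920207500458), 87.46525573730469) 0.0009282759986162055
463 [0.452  0.2673 0.094 ] ((0.45231208205223083, 0.26682665944099426), (0.023693272843956947, 0.023155920207500458), 87.46525573730469) 0.0009282759986162055
arm slope [0.00081759 0.02235832] [-0.04371086  0.28693929]
[-60.45163301  -1.38140538  20.9       ]
```

View pics/side1.png

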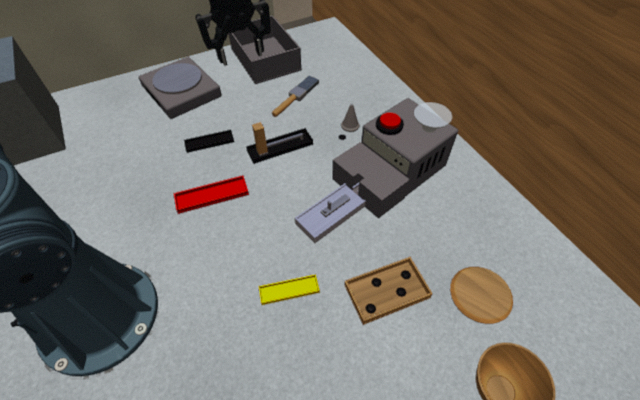

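View pics/w12.png

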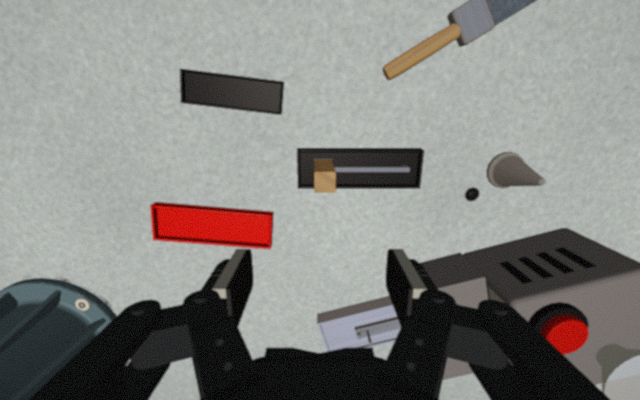

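The pick stands upright in the large black tray: its arm is level and the top of the handle is at z = 0.094. The bar is flat on the apron with its centre at x = -60 mm, and the cone, lid and stray stone are where they were.

```bash
python3 -c "
from cell import finish_job
print(finish_job())"
```

```text
the job is handed in; nothing more can be done
None
```

The bar is out of the slot and lying flat on the apron, and the pick is standing released in its tray. I handed the job in at about 19 s of the 51 s allowed; no verdict was reported.

**What I did:** I took the pick from the larger black tray and reached it into the slot over the catch's low ear until it touched the tall wall. I then lowered it, hooked the ear and drew the bar out in steps of about 3 mm. The readings between steps peaked at about 7–9 N against the 15 N limit; the force within a step was not recorded. The pick then went back in the tray, and the arm moved up and clear.

**Last checks:**
- **Bar:** it lies flat. Its centre is about 60 mm in front of the mouth and about 1 mm off the middle line.
- **Pick:** it stands upright (arm slope under 0.001) within the tray walls. It is about 10 mm from where it started along the tray.
- **Putting the pick down:** the wrist force touched about 14.5 N on the tray floor, which has no pick limit and is far below the 120 N wrist limit.
- **Cone, lid and stray stone:** all were within about 4 mm of where they started, which is the detector's error.

**What disagreed:** The top camera's detector missed the stray stone in the last picture. The side camera found it in place, and the wrist picture shows it beside the cone. The wrist camera's positions for the machine differed by about 2 mm from those of the fixed cameras; I used the wrist values, which agreed with the contact felt in the slot.

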